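# Clear the moulding offcuts through the tipping skip

## Task

Clear the bench of moulding offcuts: swing the barred gate wide open, put every loose straight offcut into the tipping skip, and push the skip by its bar past its catch and right over so that the whole load empties into the tray. Ease the skip back upright until it clicks home, without letting it drop back, then swing the gate fully shut, with all the offcuts lying in the tray. Leave the other things on the bench where they are.

Things in the scene. Friction and masses are not known exactly. Their poses are not given: they have to be found in the camera images.
- stand: fixed green steel tube stand carrying the tipping skip, a barred gate and a plywood scrap tray. Origin on the bench right below the middle of the skip's hinge axis; z up; x along the hinge axis; +y is the way the skip tips, towards gate and tray. Two A-frames (y -100 to 50 mm, to 155 mm high) and two gate posts (y = 75 mm, 227 mm high) stand at x = +-114 mm
- skip_hinge (a point): middle of the skip's level hinge axis (along the stand's x), 145 mm above the bench. A spring roller catch holds the skip at joint 0: about 7 N on the push bar gets it past the catch, which lets go at about 0.17 rad. In the last 0.17 rad of the way back it may need a light press on the bar to click home. Fixed: does not turn with the skip
- skip (a joint): tilt of the skip about its hinge, rad: 0 = upright and home, 2.1 = tipped right over on its stop. It weighs about 0.85 kg empty and balances near 1.0 rad: below that it falls back to upright when let go, above it falls over to 2.1 and stays there. If the gate is shut the lip strikes it at about 0.27 rad
- skip_inside (a point): point on the inner floor of the skip, midway across, 55 mm behind the hinge axis; axes turn with the skip, as the stand's at joint 0. The skip is an open steel tub: inside 150 mm wide (x), floor at hinge height from the axis to 130 mm behind it (-y), walls 90 mm high, front wall sloping out to a lip 40 mm ahead of the axis; upright its rim is 236 mm above the bench
- skip_handle (a point): middle of the skip's push bar: round, rubber-covered, 20 mm thick, 130 mm long, parallel to the hinge axis, on arms at x = +-60 mm behind the tub. It turns with the skip, 191 mm from the axis: upright it is 145 mm behind and 125 mm above the axis, at the top of its arc 336 mm above the bench, at 2.1 rad 181 mm ahead of and 62 mm above the axis
- tray_inside (a point): centre of the scrap tray's inner floor, 4 mm above the bench, axes as the stand's. The tray is open on top, 200 (x) by 250 (y) mm outside, 55 mm high, with 4 mm walls; it reaches from 20 to 270 mm ahead of the skip's hinge axis and is fixed
- gate (a joint): swing of the low barred gate about its upright hinge, rad: 0 = shut across the front of the skip (leaf along the stand's +x from the hinge), growing as the free end swings out to the stand's +y, over the tray; 1.57 = square to shut, 1.75 = its stop. A little friction keeps it where it is left; no latch; it may start slightly ajar
- gate_hinge (a point): foot of the gate's hinge axis on the bench, at x = -114 mm, y = 75 mm of the stand; fixed
- gate_grip (a point): middle of the gate's hand grip: an upright round rubber grip, 22 mm thick, 52 mm tall (226 to 278 mm above the bench), on top of the gate's free end, 199 mm from the hinge axis. The gate's top rail is 218 mm high, the underside of its bottom rail 78 mm, clear of the tray
- offcut1: loose straight offcut of wooden picture moulding, 120 mm long, 34 mm wide, 26 mm high on its outer (+y) half and 16 mm on the other, one end (+x) mitred, about 60 g; origin at the centre of its underside, x along it. May be absent
- offcut2: loose straight offcut of wooden picture moulding, 112 mm long, 34 mm wide, 26 mm high on its outer (+y) half and 16 mm on the other, one end (+x) mitred, about 60 g; origin at the centre of its underside, x along it. May be absent
- offcut3: loose straight offcut of wooden picture moulding, 105 mm long, 34 mm wide, 26 mm high on its outer (+y) half and 16 mm on the other, one end (+x) mitred, about 60 g; origin at the centre of its underside, x along it. May be absent
- offcut4: loose straight offcut of wooden picture moulding, 98 mm long, 34 mm wide, 26 mm high on its outer (+y) half and 16 mm on the other, one end (+x) mitred, about 60 g; origin at the centre of its underside, x along it. May be absent
- offcut5: loose straight offcut of wooden picture moulding, 116 mm long, 34 mm wide, 26 mm high on its outer (+y) half and 16 mm on the other, one end (+x) mitred, about 60 g; origin at the centre of its underside, x along it. May be absent
- clip: Z-shaped brass offset clip, 90 by 24 by 20 mm; a bystander, to be left where it is; origin at the centre of its underside
- weight: blue cast iron frame weight with a grab handle, 110 by 64 by 75 mm, 1.8 kg; a bystander, to be left where it is; origin at the centre of its underside
- glazing_tool: red plastic glazing tool, 175 mm long, 50 mm wide at its tip, 18 mm high; a bystander, to be left where it is; origin at the centre of its underside
- mallet: wooden mallet, 320 mm long, head 68 mm thick and 110 mm wide; a bystander, to be left where it is; origin at the centre of its underside
- corner: finished corner sample of dark moulding, an L of two joined pieces about 130 mm long each, 26 mm high (not an offcut); a bystander, to be left where it is; origin on the bench between the two legs
- tape_roll: roll of paper tape lying flat, 96 mm across, 36 mm high; a bystander, to be left where it is; origin at the centre of its underside
- glue: white glue bottle, 60 mm across, 160 mm tall; a bystander, to be left where it is; origin at the centre of its underside

How it is judged:
On the way, in this order (a step that is already met when the one before it is completed fails the run):
1. the gate stands wide open and all the offcuts lie in the upright skip (value of joint gate above 1.25 rad and value of joint skip below 0.08 rad and x of offcut1 in the frame of skip_inside between -0.079 and 0.079 m and y of offcut1 in the frame of skip_inside between -0.08 and 0.1 m and z of offcut1 in the frame of skip_inside between -0.006 and 0.095 m and x of offcut2 in the frame of skip_inside between -0.079 and 0.079 m and y of offcut2 in the frame of skip_inside between -0.08 and 0.1 m and z of offcut2 in the frame of skip_inside between -0.006 and 0.095 m and x of offcut3 in the frame of skip_inside between -0.079 and 0.079 m and y of offcut3 in the frame of skip_inside between -0.08 and 0.1 m and z of offcut3 in the frame of skip_inside between -0.006 and 0.095 m and x of offcut4 in the frame of skip_inside between -0.079 and 0.079 m and y of offcut4 in the frame of skip_inside between -0.08 and 0.1 m and z of offcut4 in the frame of skip_inside between -0.006 and 0.095 m and x of offcut5 in the frame of skip_inside between -0.079 and 0.079 m and y of offcut5 in the frame of skip_inside between -0.08 and 0.1 m and z of offcut5 in the frame of skip_inside between -0.006 and 0.095 m), for 0.2 s.
2. the skip is tipped right over while the gate stands open (value of joint skip above 1.85 rad and value of joint gate above 1.1 rad), for 0.2 s.
3. the skip is back upright and home in its catch, with all the offcuts in the tray (value of joint skip below 0.05 rad and x of offcut1 in the frame of tray_inside between -0.099 and 0.099 m and y of offcut1 in the frame of tray_inside between -0.124 and 0.124 m and z of offcut1 in the frame of tray_inside between -0.006 and 0.075 m and x of offcut2 in the frame of tray_inside between -0.099 and 0.099 m and y of offcut2 in the frame of tray_inside between -0.124 and 0.124 m and z of offcut2 in the frame of tray_inside between -0.006 and 0.075 m and x of offcut3 in the frame of tray_inside between -0.099 and 0.099 m and y of offcut3 in the frame of tray_inside between -0.124 and 0.124 m and z of offcut3 in the frame of tray_inside between -0.006 and 0.075 m and x of offcut4 in the frame of tray_inside between -0.099 and 0.099 m and y of offcut4 in the frame of tray_inside between -0.124 and 0.124 m and z of offcut4 in the frame of tray_inside between -0.006 and 0.075 m and x of offcut5 in the frame of tray_inside between -0.099 and 0.099 m and y of offcut5 in the frame of tray_inside between -0.124 and 0.124 m and z of offcut5 in the frame of tray_inside between -0.006 and 0.075 m), for 0.2 s.
At the end, for the whole second after the job is handed in: every offcut lies at rest in the scrap tray (its origin inside the walls and less than 75 mm above the tray floor), the skip is upright and home (below 0.05 rad) and the gate is shut (below 0.10 rad) (all of step 3 and value of joint gate below 0.1 rad and linear speed of each of offcut1, offcut2, offcut3, offcut4, offcut5 below 0.03 m/s); the robot touches nothing.
It fails at once if the skip is let drop back: faster than 2 rad/s on its way back between 0.5 and 0.2 rad (value of joint skip between 0.2 and 0.5 rad and velocity of joint skip below -2 rad/s).
It fails at once if a bystander (clip, weight, glazing tool, mallet, corner sample, tape roll or glue bottle) is moved more than 5 cm (distance of any of clip, weight, glazing_tool, mallet, corner, tape_roll, glue from where it was at the start of the episode above 0.05 m).
Of offcut1, offcut2, offcut3, offcut4, offcut5 only 3 to 5 are there at a start; the rules pass over those that are not, and their reading is None.
At some moment in a run one of offcut1, offcut2, offcut3, offcut4, offcut5 may be knocked a few centimetres aside while the robot is not near it.
It also fails if it takes over 210 s, if anything falls off the work surface, if the arm or the gripper's body presses on something with over 40 N, if the wrist force passes 120 N, or if a joint passes its speed limit or range.

## Robot

A 6-joint arm with a two-finger parallel gripper is mounted at the origin on the work surface. World frame = base frame: x ahead of the robot, y to its left, z up, the work surface at z = 0. Lengths are in m, angles in rad, forces in N, time in s.
With the tool pointing down it reaches from about 0.4 to 0.825 m from the base axis. Payload 7 kg.
Tool frame: the origin (TCP) lies at the very end of the fingers, on their centre line; the grasp point (between the pads) lies 19 mm behind it; z points along the fingers, y is the direction in which the jaws open and shut (so a half turn about z gives the same grasp; the last joint's range is limited). The gripper opens to 88 mm and grips with 3 to 60 N. Pads are 19 mm wide; open, the fingers measure 130 mm over their backs; the gripper's body (78 mm by 193 mm) begins 47 mm behind the grasp point.
Start: joints at [-0.879, 0.359, 0.012, 0, -1.224, -0.288], TCP at [0.265, -0.621, 0.227] pointing down, gripper open.
Joint ranges: [-3.07, 3.07], [-1.43, 2.12], [-1.02, 1.25], [-3.03, 1.67], [-3.05, -0], [-3.03, 3.03]. Speed limits (rad/s): [2.39, 2.39, 3.01, 3.14, 3.14, 3.14].

## Interface

Orientations are given as [roll, pitch, yaw] about the fixed x, y, z axes, in that order (R = Rz(yaw) Ry(pitch) Rx(roll)).
In Python, from station import arm, optics, outline_of, spot_point gives the robot as it stands.
- The arm moves only by the shell command python3 -m crank 'ROWS' [FORCE]. ROWS is JSON, a list of rows, each a list of 3 entries, a list of its own where there are three numbers: the opening in per cent of the stroke, from 0 (shut) to 100 (fully open), then the shift along the tool's x, y, z in cm, then the turn, a rotation vector about the tool's x, y, z in rad. In form: [[jaw, [dx, dy, dz], [ax, ay, az]], ...]. A call has 1 to 12 rows; each row shifts and turns the commanded pose from where the row before left it, along the tool's axes as they then stand; what a row does not reach is not made up. A row lasts 1/10 s, in which the tool goes at most 50 mm and 8.59 degrees, less where a joint would pass 70% of its speed; a pose out of reach is approached as far as the arm can. A call is refused whole if a number of a shift passes 5 or a number of a turn 0.15, either way. A call with a gripper value outside its range is refused whole. The fingers move at their own pace and stop on an object; FORCE is the grip in N (left out, the last holds). Time passes only in rows, so rows that do not move let the fingers close. It gives the time, the measured TCP pose, the force and the opening at its end, in the units of the state.
- arm.get_state(): the state, without advancing time (a new reading comes with each control period).
- optics.grab_frame(name): name is "scene" or "top" or "wrist"; returns (picture, depth): 400x640x3 uint8, red, green, blue; 400x640 float32, m along the optical axis (not along the pixel's ray), 0 where there is no reading.
- optics.camera_model(name): a dict with "K" (3x3 intrinsics, pixels), "T" (4x4, takes a point from camera to world coordinates); the wrist camera has in their place "T_tool_cam" (4x4, takes a point from camera to tool coordinates, whose origin is the TCP and whose axes are the flange's). Camera axes: x right, y up, looking along -z (the intrinsics and any distortion apply to the point x, -y, -z); pixel columns grow to the right and rows downward; lengths in m; the calibration is good to about 2 mm. A picture is of the moment at which its call begins: read the wrist's pose just before it. camera_model takes no time and is no camera call.
- arm.job_done(): hands the job in, once; it reports no verdict.
Trained networks look in the newest picture that a camera, given by its name, has taken for a name from the list of things; names that differ only in an ending like _2 or _b are one class to them, and where a whole thing is asked for, a point or a joint stands for the part that bears it (a point fixed in the world has none). Each returns a list of dicts, best first, with "conf" (0 to 1); they miss things now and then, are a little off and sometimes report something else, mostly with a low value. They report only what shows in the picture. A call takes as long as a camera call.
- outline_of(camera, name): "region" (400x640 bool, what is visible of it) and "uv" ([column, row] in pixels, amid what is visible of it).
- spot_point(camera, name): "uv" ([column, row] in pixels: a listed point, or the origin of a listed thing).
The state is a dict: "t": time; "q": joint angles; "qd": joint speeds; "joint_efforts": joint torques, N m; "eef_pos": TCP position; "ee_rot": TCP orientation; "force": force on the tool from outside, world axes, zero at the start; "moment": the same for the moment, N m; "width": finger opening in m.
Only numpy, scipy, OpenCV 4.12 (cv2) and the standard library are available. Lean on these libraries where they do the work, as an engineer would, in place of code of your own. Each camera call takes 0.05 s, during which the arm holds its last target. There are 200 camera calls.

## Working session

There is one attempt and no reset: what is moved stays moved. The work goes in short steps, Python scripts to look and compute and a shell command to move; the robot and the scene stay as the last step left them, time stands still between calls to the robot, and variables do not carry over. Pictures are saved under pics/ and viewed, on a budget of 14 in all, crops included, one or two more only if the job needs it, and the job is handed in when it is done.

```bash
mkdir -p pics; ls; cat > h.py <<'E'
import numpy as np,cv2
from scipy.spatial.transform import Rotation as R
from station import arm,optics,outline_of,spot_point
def Tcam(n,s=None):
    m=optics.camera_model(n)
    if 'T' in m: return np.array(m['K']),np.array(m['T'])
    s=s or arm.get_state()
    T=np.eye(4);T[:3,:3]=R.from_euler('xyz',s['ee_rot']).as_matrix();T[:3,3]=s['eef_pos']
    return np.array(m['K']),T@np.array(m['T_tool_cam'])
def pts(n,d,mask,s=None):
    K,T=Tcam(n,s)
    v,u=np.nonzero(mask&(d>0));z=d[v,u]
    c=np.stack([(u-K[0,2])/K[0,0]*z,-(v-K[1,2])/K[1,1]*z,-z],1)
    return c@T[:3,:3].T+T[:3,3]
def proj(n,P,s=None):
    K,T=Tcam(n,s);c=(np.atleast_2d(P)-T[:3,3])@T[:3,:3]
    return np.stack([K[0,2]+K[0,0]*c[:,0]/-c[:,2],K[1,2]-K[1,1]*c[:,1]/-c[:,2]],1)
def ray(n,uv,z,s=None):
    K,T=Tcam(n,s);d=T[:3,:3]@np.array([(uv[0]-K[0,2])/K[0,0],-(uv[1]-K[1,2])/K[1,1],-1])
    return T[:3,3]+d*(z-T[2,3])/d[2]
def save(n,p): cv2.imwrite('pics/'+n,p[:,:,::-1])
def st():
    s=arm.get_state();print('t',round(s['t'],2),'p',np.round(s['eef_pos'],4),'r',np.round(s['ee_rot'],3),'F',np.round(s['force'],1),'w',round(s['width'],4),'q',np.round(s['q'],2));return s
E
python3 - <<'E'
from h import *
st()
for n in ('scene','top'):
    p,d=optics.grab_frame(n);save(n+'0.png',p);m=optics.camera_model(n);print(n,m)
    for o in ('skip_hinge','skip_inside','skip_handle','tray_inside','gate_hinge','gate_grip'):
        for r in spot_point(n,o)[:2]: print(o,np.round(r['uv']),round(r['conf'],2))
    for o in ['offcut1','clip','weight','glazing_tool','mallet','corner','tape_roll','glue','stand']:
        for r in outline_of(n,o)[:7]:
            P=pts(n,d,r['region'])
            if len(P): print(o,np.round(r['uv']),round(r['conf'],2),np.round(np.median(P,0),3),np.round(P.min(0),3),np.round(P.max(0),3))
E
```

```text
pics
t 0.0 p [ 0.265  -0.6203  0.2256] r [ 3.14  -0.    -2.738] F [-0.4 -0.3 -1. ] w 0.0878 q [-0.88  0.36  0.01 -0.   -1.22 -0.29]
scene {'K': array([[437.02080789,   0.        , 316.6166691 ],
       [  0.        , 437.02080789, 200.28687808],
       [  0.        ,   0.        ,   1.        ]]), 'T': array([[-0.81146579, -0.34386113,  0.47252808,  1.06478492],
       [ 0.58421625, -0.49758702,  0.64116965,  0.62798806],
       [ 0.01465052,  0.79634583,  0.60466411,  0.8901465 ],
       [ 0.        ,  0.        ,  0.        ,  1.        ]])}
skip_hinge [337. 259.] 0.74
skip_hinge [232. 267.] 0.55
skip_inside [323. 246.] 0.79
skip_handle [307. 190.] 0.76
skip_handle [334. 262.] 0.18
tray_inside [366. 343.] 0.85
gate_hinge [382. 300.] 0.59
gate_grip [326. 261.] 0.66
offcut1 [271. 201.] 0.69 [ 0.503 -0.38   0.017] [ 0.466 -0.454 -0.003] [ 0.651 -0.09   0.237]
offcut1 [245. 214.] 0.58 [ 0.604 -0.371  0.016] [ 0.569 -0.466 -0.006] [ 0.635 -0.317  0.03 ]
clip [302. 196.] 0.52 [ 0.406 -0.341  0.017] [ 0.391 -0.358  0.003] [ 0.419 -0.331  0.023]
clip [234. 261.] 0.32 [ 0.749 -0.182  0.038]
[... 2096 characters left out ...]
0.46 [ 0.736 -0.196  0.039] [ 0.684 -0.234 -0.001] [ 0.799 -0.162  0.079]
mallet [455. 139.] 0.7 [ 0.72  -0.475  0.04 ] [ 0.47  -0.571 -0.006] [ 0.789 -0.433  0.073]
mallet [418. 255.] 0.17 [ 0.398 -0.379  0.011] [ 0.381 -0.427 -0.005] [ 0.417 -0.335  0.025]
corner [384. 283.] 0.66 [ 0.312 -0.285  0.02 ] [ 0.212 -0.407 -0.006] [ 0.341 -0.249  0.031]
tape_roll [294. 110.] 0.7 [ 0.789 -0.042  0.033] [ 0.739 -0.092 -0.007] [0.845 0.006 0.04 ]
glue [234. 118.] 0.88 [0.769 0.136 0.104] [ 0.712  0.109 -0.005] [0.845 0.205 0.217]
stand [245. 183.] 0.72 [0.588 0.09  0.142] [ 0.451 -0.106 -0.006] [0.737 0.35  0.284]
stand [276. 182.] 0.46 [0.584 0.015 0.15 ] [ 0.483 -0.106 -0.005] [0.71  0.169 0.284]
```

```bash
python3 - <<'E'
import cv2
for n in('scene','top'):
    im=cv2.imread(f'pics/{n}0.png');cv2.imwrite(f'pics/{n}0b.png',cv2.resize(im,(800,500),interpolation=cv2.INTER_CUBIC))
E
```

```text
(no output)
```

View pics/top0b.png

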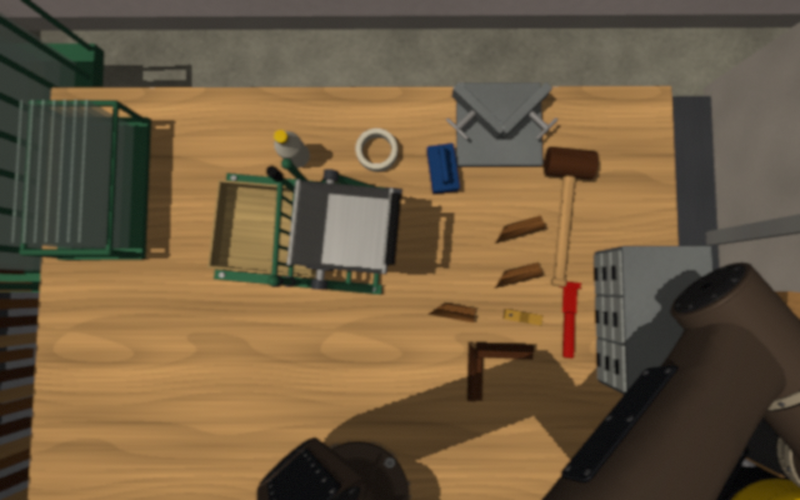

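View pics/scene0b.png

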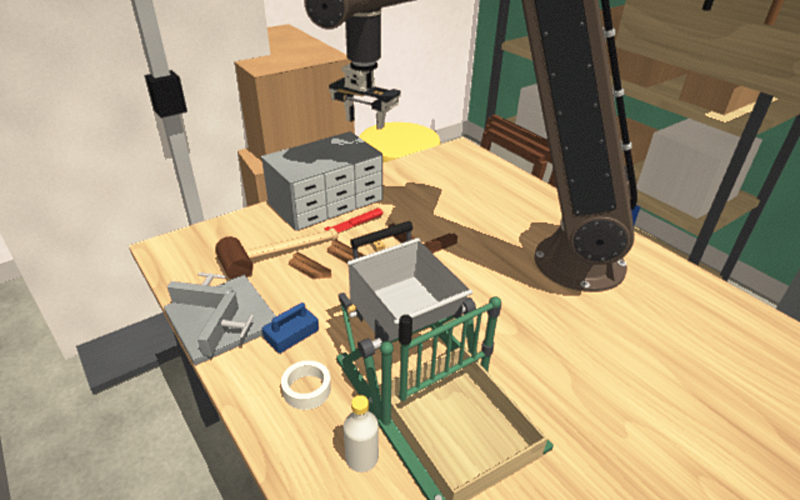

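The top view shows three loose offcuts at (520,230), (520,273) and (455,312) in the 800 px picture. The skip is upright, the gate is slightly ajar with its grip at about (275,172), and the arm hides the lower right. The scene view agrees. Next I fit the stand and offcut poses.

```bash
cat >> h.py <<'E'
from scipy.optimize import least_squares
LOC={'skip_handle':(0,-.145,.270),'skip_inside':(0,-.055,.145),'tray_inside':(0,.145,.004),'gate_hinge':(-.114,.075,0),'skip_hinge':(0,0,.145)}
def offcut_fit(P):
    """top points of one offcut -> centre xy, yaw of long axis (towards mitre unknown), length, width"""
    P=P[P[:,2]>.010]
    c,(w,h),a=cv2.minAreaRect((P[:,:2]*1000).astype(np.float32))
    a=np.deg2rad(a)
    if w<h: w,h,a=h,w,a+np.pi/2
    a=(a+np.pi/2)%np.pi-np.pi/2
    return np.array(c)/1000,a,w/1000,h/1000
E
python3 - <<'E'
from h import *
obs=[]
for n in('scene','top'):
    p,d=optics.grab_frame(n)
    for o,l in LOC.items():
        for r in spot_point(n,o)[:1]: obs.append((n,o,l,r['uv'],r['conf']))
def W(v,l):
    c,s=np.cos(v[2]),np.sin(v[2]);return np.array([v[0]+c*l[0]-s*l[1],v[1]+s*l[0]+c*l[1],l[2]])
f=lambda v:np.concatenate([proj(n,W(v,l))[0]-uv for n,o,l,uv,c in obs])
r=least_squares(f,[.58,.02,0],loss='soft_l1',f_scale=2);print(r.x)
for o,e in zip(obs,f(r.x).reshape(-1,2)): print(o[0],o[1],np.round(e,1))
p,d=optics.grab_frame('top')
print('hinge',W(r.x,(0,0,.145)),'handle',W(r.x,(0,-.145,.27)),'ghinge',W(r.x,(-.114,.075,.25)))
for n in('scene','top'):
    p,d=optics.grab_frame(n)
    for g in spot_point(n,'gate_grip')[:1]: print(n,'grip',ray(n,g['uv'],.252))
    for g in outline_of(n,'gate_grip')[:1]: 
        P=pts(n,d,g['region']);P=P[P[:,2]>.23];print('outl',len(P),P.mean(0) if len(P) else 0, P.min(0),P.max(0))
# high points near the grip
Q=pts('top',d,np.ones(d.shape,bool));m=(Q[:,2]>.23)&(Q[:,1]>.05)&(Q[:,1]<.3)&(Q[:,0]>.5)&(Q[:,0]<.85)
for a in Q[m][::4]: print(np.round(a,3),end=' ')
print()
for r in outline_of('top','offcut1'): 
    P=pts('top',d,r['region']);print(round(r['conf'],2),offcut_fit(P))
E
```

```text
[ 0.58471246  0.0531274  -0.09681869]
scene skip_inside [-0.9 -0.2]
scene tray_inside [-0.2 -3.7]
scene gate_hinge [ 0.  -0.8]
scene skip_hinge [-0.1 -1.2]
top skip_handle [-0.5  2.3]
top skip_inside [-1.  -0.7]
top gate_hinge [0.2 0.1]
top skip_hinge [-153.7  -34.6]
hinge [0.58471246 0.0531274  0.145     ] handle [ 0.57069567 -0.09119352  0.27      ] ghinge [0.47849641 0.13879625 0.25      ]
scene grip [0.67078151 0.12676271 0.252     ]
top grip [0.67885184 0.13151889 0.252     ]
outl 127 [0.67472536 0.12677066 0.26525611] [0.66635696 0.11808667 0.23089962] [0.68862108 0.13986962 0.28032132]
[0.688 0.131 0.275] [0.685 0.13  0.277] [0.683 0.137 0.276] [0.683 0.128 0.277] [0.681 0.139 0.276] [0.68  0.13  0.277] [0.681 0.121 0.275] [0.678 0.134 0.277] [0.678 0.125 0.277] [0.681 0.12  0.263] [0.675 0.132 0.279] [0.676 0.123 0.276] [0.682 0.121 0.252] [0.673 0.132 0.278] [0.674 0.123 0.276] [0.679 0.12  0.255] [0.671 0.132 0.276] [0.672 0.124 0.275] [0.676 0.12  0.255] [0.669 0.132 0.276] [0.669 0.123 0.276] [0.674 0.12  0.254] [0.667 0.131 0.274] [0.669 0.124 0.264] [0.673 0.119 0.247] 
[... 1768 characters left out ...]
.106 0.234] [0.519 0.106 0.233] [0.517 0.108 0.235] [0.515 0.109 0.233] [0.512 0.108 0.234] [0.512 0.099 0.232] [0.512 0.089 0.233] [0.512 0.08  0.234] [0.51  0.103 0.234] [0.51  0.094 0.233] [0.51  0.085 0.232] [0.51  0.075 0.235] [0.51  0.065 0.237] [0.51  0.057 0.233] [0.507 0.08  0.234] [0.508 0.069 0.231] [0.507 0.058 0.236] [0.505 0.054 0.232] 
0.89 (array([ 0.60147223, -0.37376166]), np.float64(-1.2900135272714985), 0.11371453857421875, 0.033409229278564455)
0.85 (array([ 0.49329782, -0.36899222]), np.float64(-1.319411946163045), 0.10584330749511718, 0.03171243095397949)
0.77 (array([ 0.41152664, -0.21927191]), np.float64(1.3741339976755045), 0.09709144592285156, 0.033660999298095705)
```

```bash
cat >> h.py <<'E'
S0=np.array([.5847,.0531]);SY=-.0968
def stw(l): 
    c,s=np.cos(SY),np.sin(SY);return np.array([S0[0]+c*l[0]-s*l[1],S0[1]+s*l[0]+c*l[1],l[2]])
def need(p,rpy=None,s=None,lab=''):
    """shift (cm, tool axes as they stand) and turn (tool rotvec) to reach p,rpy"""
    s=s or arm.get_state();M=R.from_euler('xyz',s['ee_rot'])
    d=M.inv().apply(np.array(p)-s['eef_pos'])*100
    t=(M.inv()*R.from_euler('xyz',rpy)).as_rotvec() if rpy is not None else np.zeros(3)
    print(lab,'shift cm',np.round(d,2),'turn',np.round(t,3))
def offs(n,s=None,k=7):
    s=s or (arm.get_state() if n=='wrist' else None)
    p,d=optics.grab_frame(n);out=[]
    for r in outline_of(n,'offcut1')[:k]:
        P=pts(n,d,r['region'],s)
        if (P[:,2]>.01).sum()>20:
            print(n,round(r['conf'],2),np.round(r['uv']),[np.round(a,3) for a in offcut_fit(P)],'zmax',round(np.percentile(P[:,2],98),3))
    return p,d
E
python3 -m crank '[[100,[0,0,-5],[0,0,0]],[100,[-3.1,1.41,0],[0,0,0]],[100,[-3.1,1.41,0],[0,0,0]],[100,[-3.1,1.41,0],[0,0,0]],[100,[-3.1,1.41,0],[0,0,0]],[100,[-3.1,1.41,0],[0,0,0]],[100,[-3.1,1.41,0],[0,0,0]],[100,[-3.1,1.41,0],[0,0,0]],[100,[-3.1,1.41,0],[0,0,0]],[100,[-3.1,1.41,0],[0,0,0]],[100,[-3.1,1.41,0],[0,0,0]]]'
python3 -m crank '[[100,[0,0,0],[0,0,-0.142]],[100,[0,0,0],[0,0,-0.142]],[100,[0,0,0],[0,0,-0.142]],[100,[0,0,0],[0,0,-0.142]],[100,[0,0,0],[0,0,-0.142]],[100,[0,0,0],[0,0,-0.142]],[100,[0,0,0],[0,0,-0.142]],[100,[0,0,0],[0,0,-0.142]],[100,[0,0,0],[0,0,-0.142]],[100,[0,0,0],[0,0,-0.142]],[100,[0,0,0],[0,0,0]],[100,[0,0,0],[0,0,0]]]'
python3 - <<'E'
from h import *
s=st()
p,d=offs('wrist');save('w1.png',p)
p,d=offs('top');save('t1.png',p)
p,d=offs('scene')
E
```

```text
t: 3.7
eef_pos: [0.4957, -0.3681, 0.2768]
ee_rot: [-3.141, 0.0, -2.738]
force: [0.4, -0.7, -1.0]
width: 0.0876
t: 4.9
eef_pos: [0.4948, -0.3692, 0.2766]
ee_rot: [3.142, 0.0, -1.322]
force: [0.8, -0.1, -0.5]
width: 0.0874
t 4.9 p [ 0.4948 -0.3692  0.2766] r [ 3.142  0.    -1.322] F [ 0.8 -0.1 -0.5] w 0.0874 q [-0.33  0.24 -0.04 -0.   -1.29  0.57]
wrist 0.88 [314. 164.] [array([ 0.495, -0.367]), np.float64(-1.319), np.float64(0.108), np.float64(0.034)] zmax 0.028
wrist 0.81 [236. 144.] [array([ 0.602, -0.37 ]), np.float64(-1.29), np.float64(0.119), np.float64(0.035)] zmax 0.028
wrist 0.64 [350. 268.] [array([ 0.427, -0.29 ]), np.float64(-1.258), np.float64(0.255), np.float64(0.06)] zmax 0.028
top 0.73 [420. 219.] [array([ 0.489, -0.335]), np.float64(-1.374), np.float64(0.176), np.float64(0.034)] zmax 0.029
scene 0.78 [273. 203.] [array([ 0.548, -0.243]), np.float64(1.188), np.float64(0.366), np.float64(0.077)] zmax 0.028
scene 0.7 [246. 216.] [array([ 0.603, -0.37 ]), np.float64(-1.27), np.float64(0.12), np.float64(0.038)] zmax 0.027
```

```bash
python3 - <<'E'
import cv2,numpy as np
a=cv2.imread('pics/t1.png');b=cv2.imread('pics/w1.png')
cv2.imwrite('pics/c1.png',np.vstack([a[:300],b[:300]]))
E
```

```text
(no output)
```

View pics/c1.png

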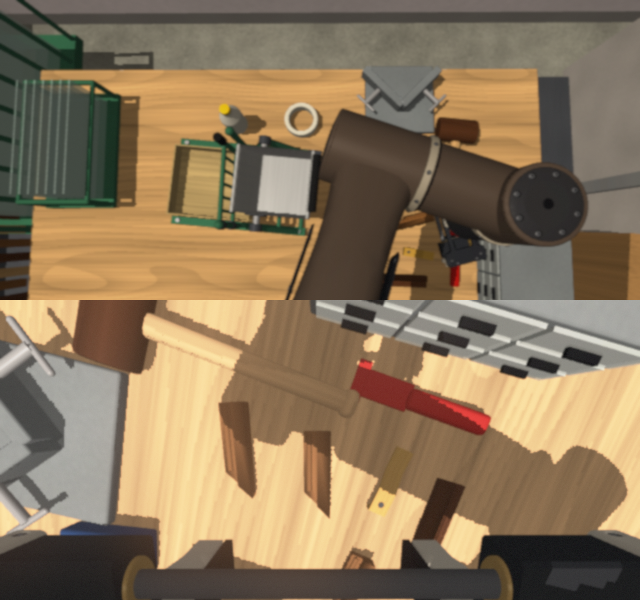

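The top view (0.62 scale, skip at (270,185)) and the wrist view show three offcuts, at (237,445), (316,470) and (358,560) in the combined picture. No others are visible, and the brass clip and red tool sit to the right. I pick up the middle one.

```bash
python3 -m crank '[[70,[-0.2,0,4.5],[0,0,0]],[70,[0,0,4.5],[0,0,0]],[70,[0,0,4.5],[0,0,0]],[70,[0,0,4.5],[0,0,0]],[70,[0,0,4.5],[0,0,0]],[70,[0,0,2.3],[0,0,0]],[70,[0,0,2.3],[0,0,0]],[0,[0,0,0],[0,0,0]],[0,[0,0,0],[0,0,0]],[0,[0,0,0],[0,0,0]],[0,[0,0,0],[0,0,0]],[0,[0,0,0],[0,0,0]]]' 25
python3 -m crank '[[0,[0,0,0],[0,0,0]],[0,[0,0,-2],[0,0,0]],[0,[0,0,-5],[0,0,0]],[0,[0,0,-5],[0,0,0]],[0,[0,0,-5],[0,0,0]],[0,[0,0,-5],[0,0,0]],[0,[0,0,-5],[0,0,0]],[0,[0,0,-5],[0,0,0]],[0,[0,0,0],[0,0,0]],[0,[0,0,0],[0,0,0]]]'
python3 - <<'E'
from h import *
s=st()
for l in ((.022,-.055,.32),(.022,-.055,.18)): print(stw(l)); need(stw(l),[np.pi,0,-np.pi/2+SY])
E
```

```text
t: 6.4
eef_pos: [0.4951, -0.3676, 0.007]
ee_rot: [-3.14, -0.001, -1.318]
force: [-0.7, 1.7, 5.9]
width: 0.0339
t: 7.4
eef_pos: [0.4945, -0.3671, 0.3271]
ee_rot: [-3.139, -0.001, -1.318]
force: [0.1, -0.4, -2.1]
width: 0.0335
t 7.4 p [ 0.4945 -0.3671  0.3271] r [-3.139e+00 -1.000e-03 -1.318e+00] F [ 0.1 -0.4 -2.1] w 0.0335 q [-0.32  0.21  0.04 -0.   -1.39  0.58]
[ 0.60128132 -0.0037688   0.32      ]
 shift cm [-32.51 -19.42   0.73] turn [-0.003 -0.001  0.35 ]
[ 0.60128132 -0.0037688   0.18      ]
 shift cm [-32.53 -19.38  14.73] turn [-0.003 -0.001  0.35 ]
```

```bash
python3 -m crank '[[0,[-3.6,-2.15,0],[0,0,0]],[0,[-3.6,-2.15,0],[0,0,0]],[0,[-3.6,-2.15,0],[0,0,0]],[0,[-3.6,-2.15,0],[0,0,0]],[0,[-3.6,-2.15,0],[0,0,0]],[0,[-3.6,-2.15,0],[0,0,0]],[0,[-3.6,-2.15,0],[0,0,0]],[0,[-3.6,-2.15,0],[0,0,0]],[0,[-3.6,-2.15,0],[0,0,0.117]],[0,[0,0,0],[0,0,0.117]],[0,[0,0,0],[0,0,0.117]],[0,[0,0,0],[0,0,0]]]'
python3 - <<'E'
from h import *
s=st();need(stw((.022,-.055,.185)),[np.pi,0,-np.pi/2+SY])
p,d=optics.grab_frame('wrist');save('w2.png',p)
E
```

```text
t: 8.6
eef_pos: [0.5998, -0.0047, 0.3235]
ee_rot: [3.138, -0.001, -1.67]
force: [0.1, -0.4, -1.4]
width: 0.0339
t 8.6 p [ 0.5998 -0.0047  0.3235] r [ 3.138e+00 -1.000e-03 -1.670e+00] F [ 0.1 -0.4 -1.4] w 0.0339 q [ 0.32  0.19  0.   -0.   -1.38 -0.42]
 shift cm [-0.12 -0.18 13.85] turn [ 0.003 -0.001 -0.002]
```

View pics/w2.png

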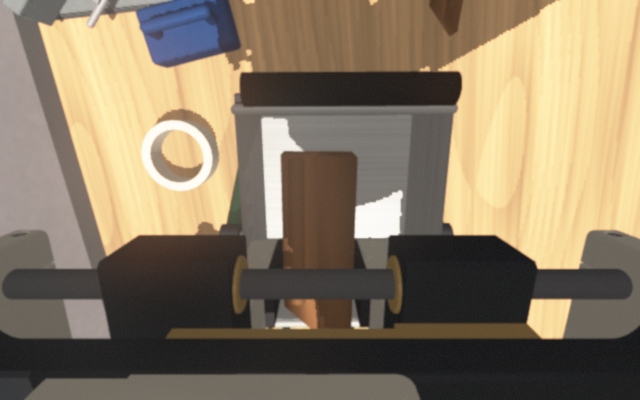

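The wrist view shows the offcut at (318,235) hanging squarely over the tub floor, with the bar at row 88. I lower and release.

```bash
python3 -m crank '[[0,[-0.1,-0.1,4],[0,0,0]],[0,[0,0,4],[0,0,0]],[0,[0,0,3.4],[0,0,0]],[0,[0,0,2],[0,0,0]],[0,[0,0,0.5],[0,0,0]],[0,[0,0,0],[0,0,0]],[52,[0,0,0],[0,0,0]],[52,[0,0,0],[0,0,0]],[52,[0,0,0],[0,0,0]],[52,[0,0,-5],[0,0,0]],[52,[0,0,-5],[0,0,0]],[52,[0,0,-4],[0,0,0]]]'
python3 - <<'E'
from h import *
s=st();need((.602,-.370,.3),[np.pi,0,-1.29])
p,d=optics.grab_frame('top');save('t2.png',p)
for r in outline_of('top','offcut1'): print(r['conf'],r['uv'])
E
```

```text
t: 9.85
eef_pos: [0.602, -0.0045, 0.3305]
ee_rot: [-3.138, 0.001, -1.668]
force: [0.3, -0.3, 0.2]
width: 0.0452
t 9.85 p [ 0.602  -0.0045  0.3305] r [-3.138e+00  1.000e-03 -1.668e+00] F [ 0.3 -0.3  0.2] w 0.0452 q [ 0.32  0.19  0.01  0.   -1.39 -0.42]
 shift cm [36.38 -3.54  3.04] turn [-0.003 -0.    -0.378]
0.74 [420.1, 183.2]
0.59 [364.7, 249.7]
0.57 [296.0, 176.7]
0.4 [235.7, 195.8]
```

```bash
python3 -m crank '[[70,[4.5,-0.44,0],[0,0,0]],[70,[4.5,-0.44,0],[0,0,0]],[70,[4.5,-0.44,0],[0,0,0]],[70,[4.5,-0.44,0],[0,0,0]],[70,[4.5,-0.44,0],[0,0,0]],[70,[4.5,-0.44,0],[0,0,0]],[70,[4.5,-0.44,0],[0,0,0]],[70,[4.5,-0.44,0],[0,0,0]],[70,[0,0,4],[0,0,-0.126]],[70,[0,0,0],[0,0,-0.126]],[70,[0,0,0],[0,0,-0.126]],[70,[0,0,0],[0,0,0]]]'
python3 - <<'E'
from h import *
s=st();p,d=offs('wrist');need((.602,-.370,.006),[np.pi,0,-1.29])
E
```

```text
t: 11.15
eef_pos: [0.6014, -0.3663, 0.2868]
ee_rot: [-3.141, -0.0, -1.289]
force: [1.1, -0.4, 0.4]
width: 0.0614
t 11.15 p [ 0.6014 -0.3663  0.2868] r [-3.141 -0.    -1.289] F [ 1.1 -0.4  0.4] w 0.0614 q [-0.27  0.38  0.18  0.   -1.37  0.55]
wrist 0.81 [427. 250.] [array([ 0.487, -0.337]), np.float64(-0.501), np.float64(0.18), np.float64(0.021)] zmax 0.027
wrist 0.66 [318. 161.] [array([ 0.602, -0.371]), np.float64(-1.296), np.float64(0.117), np.float64(0.034)] zmax 0.028
 shift cm [ 0.38  0.1  28.12] turn [-0.001 -0.001 -0.004]
```

```bash
python3 -m crank '[[70,[0.4,0.1,4.5],[0,0,0]],[70,[0,0,4.5],[0,0,0]],[70,[0,0,4.5],[0,0,0]],[70,[0,0,4.5],[0,0,0]],[70,[0,0,4.5],[0,0,0]],[70,[0,0,3],[0,0,0]],[70,[0,0,2.5],[0,0,0]],[0,[0,0,0],[0,0,0]],[0,[0,0,0],[0,0,0]],[0,[0,0,0],[0,0,0]],[0,[0,0,0],[0,0,0]],[0,[0,0,0],[0,0,0]]]' 25
python3 -m crank '[[0,[0,0,0],[0,0,0]],[0,[0,0,-2],[0,0,0]],[0,[0,0,-5],[0,0,0]],[0,[0,0,-5],[0,0,0]],[0,[0,0,-5],[0,0,0]],[0,[0,0,-5],[0,0,0]],[0,[0,0,-5],[0,0,0]],[0,[0,0,-5],[0,0,0]],[0,[0,0,0],[0,0,0]],[0,[0,0,0],[0,0,0]]]'
python3 - <<'E'
from h import *
s=st();need(stw((-.024,-.055,.335)),[np.pi,0,-np.pi/2+SY])
E
```

```text
t: 12.45
eef_pos: [0.6026, -0.3705, 0.0086]
ee_rot: [-3.139, -0.002, -1.291]
force: [-1.1, 0.6, 6.3]
width: 0.0335
t: 13.45
eef_pos: [0.6019, -0.3701, 0.3288]
ee_rot: [-3.138, -0.002, -1.291]
force: [-1.1, -0.2, -0.8]
width: 0.0336
t 13.45 p [ 0.6019 -0.3701  0.3288] r [-3.138e+00 -2.000e-03 -1.291e+00] F [-1.1 -0.2 -0.8] w 0.0336 q [-0.28  0.37  0.26 -0.   -1.45  0.56]
 shift cm [-36.91  -5.78  -0.66] turn [-0.004 -0.001  0.377]
```

```bash
python3 -m crank '[[0,[-4.6,-0.72,-0.6],[0,0,0]],[0,[-4.6,-0.72,0],[0,0,0]],[0,[-4.6,-0.72,0],[0,0,0]],[0,[-4.6,-0.72,0],[0,0,0]],[0,[-4.6,-0.72,0],[0,0,0]],[0,[-4.6,-0.72,0],[0,0,0]],[0,[-4.6,-0.72,0],[0,0,0]],[0,[-4.6,-0.72,0],[0,0,0]],[0,[0,0,0],[0,0,0.126]],[0,[0,0,0],[0,0,0.126]],[0,[0,0,0],[0,0,0.126]],[0,[0,0,0],[0,0,0]]]'
python3 - <<'E'
from h import *
s=st();need(stw((-.024,-.055,.195)),[np.pi,0,-np.pi/2+SY])
E
```

```text
t: 14.65
eef_pos: [0.5545, -0.0003, 0.3311]
ee_rot: [3.139, -0.001, -1.67]
force: [-0.0, -0.7, -0.8]
width: 0.0338
t 14.65 p [ 5.545e-01 -3.000e-04  3.311e-01] r [ 3.139e+00 -1.000e-03 -1.670e+00] F [-0.  -0.7 -0.8] w 0.0338 q [ 0.35  0.11 -0.08 -0.   -1.38 -0.45]
 shift cm [-0.12 -0.12 13.61] turn [ 0.002 -0.001 -0.003]
```

```bash
python3 -m crank '[[0,[-0.1,-0.1,4],[0,0,0]],[0,[0,0,4],[0,0,0]],[0,[0,0,3.4],[0,0,0]],[0,[0,0,2],[0,0,0]],[0,[0,0,0.2],[0,0,0]],[0,[0,0,0],[0,0,0]],[52,[0,0,0],[0,0,0]],[52,[0,0,0],[0,0,0]],[52,[0,0,0],[0,0,0]],[52,[0,0,-5],[0,0,0]],[52,[0,0,-5],[0,0,0]],[52,[0,0,-4],[0,0,0]]]'
python3 - <<'E'
from h import *
s=st();need((.411,-.219,.3),[np.pi,0,-1.767])
p,d=offs('top')
E
```

```text
t: 15.85
eef_pos: [0.5567, 0.0002, 0.3403]
ee_rot: [-3.139, 0.001, -1.668]
force: [1.6, 0.7, -0.7]
width: 0.0454
t 15.85 p [5.567e-01 2.000e-04 3.403e-01] r [-3.139e+00  1.000e-03 -1.668e+00] F [ 1.6  0.7 -0.7] w 0.0454 q [ 0.35  0.11 -0.06  0.   -1.4  -0.45]
 shift cm [23.24 12.38  3.98] turn [-0.003  0.001  0.099]
top 0.89 [291. 196.] [array([ 0.548, -0.029]), np.float64(1.456), np.float64(0.062), np.float64(0.046)] zmax 0.173
top 0.7 [380. 249.] [array([ 0.419, -0.26 ]), np.float64(1.428), np.float64(0.099), np.float64(0.034)] zmax 0.028
top 0.59 [294. 177.] [array([ 0.59 , -0.031]), np.float64(1.472), np.float64(0.057), np.float64(0.056)] zmax 0.418
```

The third offcut has been knocked to (0.419,-0.26). I go there and re-check from close by.

```bash
python3 -m crank '[[70,[4.5,1.87,0],[0,0,0]],[70,[4.5,1.87,0],[0,0,0]],[70,[4.5,1.87,0],[0,0,0]],[70,[4.5,1.87,0],[0,0,0]],[70,[4.5,1.87,0],[0,0,0]],[70,[4.7,1.85,0],[0,0,0]],[70,[0,0,4],[0,0,0.046]],[70,[0,0,0],[0,0,0]],[70,[0,0,0],[0,0,0]]]'
python3 - <<'E'
from h import *
s=st();p,d=offs('wrist');need((.419,-.26,.006),[np.pi,0,-1.714])
E
```

```text
t: 16.85
eef_pos: [0.4184, -0.259, 0.2972]
ee_rot: [3.141, -0.0, -1.714]
force: [-0.1, -0.3, 0.3]
width: 0.0612
t 16.85 p [ 0.4184 -0.259   0.2972] r [ 3.141 -0.    -1.714] F [-0.1 -0.3  0.3] w 0.0612 q [-0.15  0.01 -0.26  0.   -1.3   0.01]
wrist 0.59 [84. 18.] [array([ 0.625, -0.459]), np.float64(-0.102), np.float64(0.31), np.float64(0.077)] zmax 0.062
 shift cm [ 0.13  0.12 29.24] turn [-0.002 -0.001  0.002]
```

```bash
python3 - <<'E'
from h import *
s=arm.get_state();p,d=optics.grab_frame('wrist')
K,T=Tcam('wrist',s)
v,u=np.mgrid[0:400,0:640]
Q=pts('wrist',d,d>0,s)
m=(Q[:,2]>.011)&(Q[:,2]<.04)&(abs(Q[:,0]-.419)<.05)&(abs(Q[:,1]+.26)<.075)
print(m.sum(),offcut_fit(Q[m]))
E
```

```text
1654 (array([ 0.41689383, -0.27061566]), np.float64(1.420496170144367), 0.1318719787597656, 0.033124755859375)
```

```bash
python3 - <<'E'
from h import *
s=arm.get_state();p,d=optics.grab_frame('wrist')
Q=pts('wrist',d,d>0,s)
m=(Q[:,2]>.011)&(Q[:,2]<.04)&(abs(Q[:,0]-.419)<.05)&(Q[:,1]>-.32)&(Q[:,1]<-.18)
c=offcut_fit(Q[m]);print(c);need((*c[0],.006),[np.pi,0,c[1]-np.pi],s)
print(np.histogram(Q[m][:,1],bins=np.arange(-.32,-.18,.01)))
E
```

```text
(array([ 0.41914795, -0.25611099]), np.float64(1.421906047625455), 0.10347030639648437, 0.03327822494506836)
 shift cm [-0.24  0.17 29.23] turn [-0.002 -0.001  0.007]
(array([  0, 155, 205, 197, 192, 189, 186, 181, 157, 114,  70,  22,   0,
         0]), array([-0.32, -0.31, -0.3 , -0.29, -0.28, -0.27, -0.26, -0.25, -0.24,
       -0.23, -0.22, -0.21, -0.2 , -0.19, -0.18]))
```

```bash
python3 -m crank '[[70,[0,0.15,4.5],[0,0,0]],[70,[0,0,4.5],[0,0,0]],[70,[0,0,4.5],[0,0,0]],[70,[0,0,4.5],[0,0,0]],[70,[0,0,4.5],[0,0,0]],[70,[0,0,4],[0,0,0]],[70,[0,0,2.6],[0,0,0]],[0,[0,0,0],[0,0,0]],[0,[0,0,0],[0,0,0]],[0,[0,0,0],[0,0,0]],[0,[0,0,0],[0,0,0]],[0,[0,0,0],[0,0,0]]]' 25
python3 -m crank '[[0,[0,0,0],[0,0,0]],[0,[0,0,-2],[0,0,0]],[0,[0,0,-5],[0,0,0]],[0,[0,0,-5],[0,0,0]],[0,[0,0,-5],[0,0,0]],[0,[0,0,-5],[0,0,0]],[0,[0,0,-5],[0,0,0]],[0,[0,0,-5],[0,0,0]],[0,[0,0,0],[0,0,0]],[0,[0,0,0],[0,0,0]]]'
python3 - <<'E'
from h import *
s=st();need(stw((0,-.055,.34)),[np.pi,0,-np.pi/2+SY])
E
```

```text
t: 18.25
eef_pos: [0.4184, -0.2588, 0.0072]
ee_rot: [-3.138, -0.0, -1.714]
force: [-0.5, 3.0, 7.8]
width: 0.034
t: 19.25
eef_pos: [0.4171, -0.2586, 0.3275]
ee_rot: [-3.137, 0.0, -1.715]
force: [-0.4, 0.4, -1.5]
width: 0.0338
t 19.25 p [ 0.4171 -0.2586  0.3275] r [-3.137  0.    -1.715] F [-0.4  0.4 -1.5] w 0.0338 q [-0.15 -0.01 -0.21 -0.   -1.36  0.01]
 shift cm [-27.76 -12.37  -1.18] turn [-0.004  0.    -0.047]
```

```bash
python3 -m crank '[[0,[-4.6,-2.06,-1.2],[0,0,0]],[0,[-4.6,-2.06,0],[0,0,0]],[0,[-4.6,-2.06,0],[0,0,0]],[0,[-4.6,-2.06,0],[0,0,0]],[0,[-4.6,-2.06,0],[0,0,0]],[0,[-4.7,-2.06,0],[0,0,-0.047]],[0,[0,0,0],[0,0,0]],[0,[0,0,0],[0,0,0]]]'
python3 -m crank '[[0,[0,0,4],[0,0,0]],[0,[0,0,4],[0,0,0]],[0,[0,0,2.4],[0,0,0]],[0,[0,0,1.5],[0,0,0]],[0,[0,0,0],[0,0,0]],[0,[0,0,0],[0,0,0]],[52,[0,0,0],[0,0,0]],[52,[0,0,0],[0,0,0]],[52,[0,0,0],[0,0,0]],[52,[0,0,-5],[0,0,0]],[52,[0,0,-5],[0,0,0]],[52,[0,0,-4],[0,0,0]]]'
python3 - <<'E'
from h import *
s=st();print(stw((0,-.055,.34)));p,d=optics.grab_frame('top');save('t3.png',p)
Q=pts('top',d,d>0);m=(Q[:,2]>.25)&(Q[:,2]<.29)&(abs(Q[:,0]-.675)<.03)&(abs(Q[:,1]-.127)<.03);print('grip',Q[m].mean(0))
need((.677,.1285,.34),[np.pi,0,-np.pi/2+SY])
E
```

```text
t: 20.05
eef_pos: [0.5762, -0.0052, 0.3351]
ee_rot: [3.138, -0.001, -1.666]
force: [0.1, -0.2, -0.6]
width: 0.0339
t: 21.25
eef_pos: [0.5769, -0.0064, 0.3617]
ee_rot: [-3.139, 0.0, -1.668]
force: [1.8, 1.4, -0.3]
width: 0.0457
t 21.25 p [ 0.5769 -0.0064  0.3617] r [-3.139  0.    -1.668] F [ 1.8  1.4 -0.3] w 0.0457 q [ 0.33  0.14  0.02  0.   -1.45 -0.43]
[ 0.57938431 -0.00164252  0.34      ]
grip [nan nan nan]
 shift cm [-14.42  -8.42   3.  ] turn [-0.012  0.001  0.   ]<stdin>:3: RuntimeWarning: Mean of empty slice.
  ret = um.true_divide(
```

```bash
python3 -m crank '[[70,[-4.8,-2.8,0],[0,0,-0.042]],[70,[-4.8,-2.8,0],[0,0,0]],[70,[-4.8,-2.8,0],[0,0,0]],[70,[0,0,0],[0,0,0]],[70,[0,0,0],[0,0,0]]]'
python3 - <<'E'
from h import *
s=st();p,d=optics.grab_frame('wrist');save('w4.png',p)
for n in('wrist','scene'):
    if n=='scene': p,d=optics.grab_frame('scene')
    for g in spot_point(n,'gate_grip')[:2]: print(n,g['conf'],ray(n,g['uv'],.252,s))
    Q=pts(n,d,d>0,s);m=(Q[:,2]>.255)&(Q[:,2]<.285)&(abs(Q[:,0]-.675)<.03)&(abs(Q[:,1]-.127)<.03);print(m.sum(),Q[m].min(0),Q[m].max(0))
need((.677,.1285,.243),[np.pi,0,-1.626])
E
```

```text
t: 21.8
eef_pos: [0.6612, 0.119, 0.3569]
ee_rot: [3.14, -0.001, -1.624]
force: [0.4, 0.6, 0.5]
width: 0.0612
t 21.8 p [0.6612 0.119  0.3569] r [ 3.140e+00 -1.000e-03 -1.624e+00] F [0.4 0.6 0.5] w 0.0612 q [ 0.47  0.31  0.23 -0.   -1.49 -0.52]
wrist 0.57 [0.67920767 0.13351021 0.252     ]
744 [0.66708297 0.12045113 0.25503608] [0.68860893 0.14157663 0.27995723]
scene 0.75 [0.66831492 0.11723132 0.252     ]
141 [0.66843189 0.12206237 0.25524814] [0.6900092  0.14535406 0.27909757]
 shift cm [-1.25 -1.56 11.61] turn [-0.001  0.    -0.001]
```

View pics/w4.png

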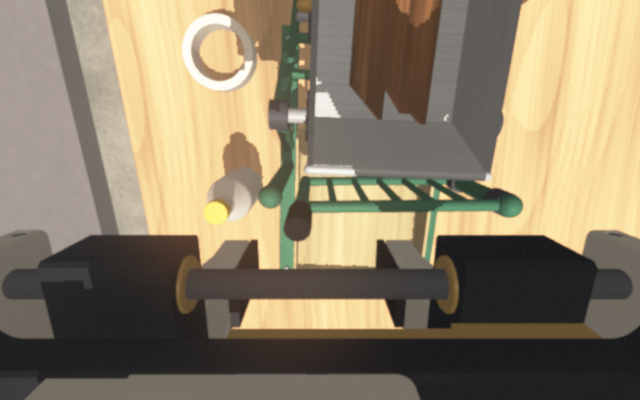

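The wrist view shows the offcuts inside the tub around (400,60) and the gate grip's top at (298,218). I grasp the grip and swing the gate open.

```bash
python3 -m crank '[[70,[-1.3,-1.65,0],[0,0,0]],[70,[0,0,4],[0,0,0]],[70,[0,0,4],[0,0,0]],[70,[0,0,3],[0,0,0]],[70,[0,0,0.4],[0,0,0]],[0,[0,0,0],[0,0,0]],[0,[0,0,0],[0,0,0]],[0,[0,0,0],[0,0,0]],[0,[0,0,0],[0,0,0]],[0,[0,0,0],[0,0,0]]]' 20
python3 - <<'E'
from h import *
s=st()
E
```

```text
t: 23.0
eef_pos: [0.6784, 0.13, 0.2451]
ee_rot: [-3.14, 0.001, -1.626]
force: [-0.8, -0.4, 0.8]
width: 0.0269
t 23.0 p [0.6784 0.13   0.2451] r [-3.140e+00  1.000e-03 -1.626e+00] F [-0.8 -0.4  0.8] w 0.0269 q [ 0.47  0.37  0.08  0.   -1.27 -0.53]
```

```bash
python3 -m crank '[[0,[0,0,0],[0,0,0]],[0,[0,0,0],[0,0,0]],[0,[-1,0.03,0],[0,0,-0.05]],[0,[-1.99,0.1,0],[0,0,-0.1]],[0,[-1.99,0.1,0],[0,0,-0.1]],[0,[-1.99,0.1,0],[0,0,-0.1]],[0,[0,0,0],[0,0,0]]]'
python3 - <<'E'
from h import *
s=st();v=s['eef_pos'][:2]-stw((-.114,.075,0))[:2];print('gate?',np.arctan2(v[1],v[0])-SY,np.hypot(*v))
E
```

```text
t: 23.7
eef_pos: [0.6683, 0.2003, 0.2448]
ee_rot: [3.14, -0.0, -1.27]
force: [-4.7, -2.1, 5.7]
width: 0.0218
t 23.7 p [0.6683 0.2003 0.2448] r [ 3.14 -0.   -1.27] F [-4.7 -2.1  5.7] w 0.0218 q [ 0.57  0.39  0.1  -0.   -1.28 -0.27]
gate? 0.41024385184934636 0.1995601528612412
```

Holding and tracking well. I continue to about 1.63 rad.

```bash
python3 -m crank '[[0,[-1.99,0.1,0],[0,0,-0.1]],[0,[-1.99,0.1,0],[0,0,-0.1]],[0,[-1.99,0.1,0],[0,0,-0.1]],[0,[-1.99,0.1,0],[0,0,-0.1]],[0,[-1.99,0.1,0],[0,0,-0.1]],[0,[-1.99,0.1,0],[0,0,-0.1]],[0,[-1.99,0.1,0],[0,0,-0.1]],[0,[-1.99,0.1,0],[0,0,-0.1]],[0,[-1.99,0.1,0],[0,0,-0.1]],[0,[-1.99,0.1,0],[0,0,-0.1]],[0,[-1.99,0.1,0],[0,0,-0.1]],[0,[-1.99,0.1,0],[0,0,-0.1]]]'
python3 - <<'E'
from h import *
s=st();v=s['eef_pos'][:2]-stw((-.114,.075,0))[:2];print('gate?',np.arctan2(v[1],v[0])-SY,np.hypot(*v))
E
```

```text
t: 24.9
eef_pos: [0.4936, 0.3387, 0.2447]
ee_rot: [3.14, -0.001, -0.072]
force: [0.5, -5.2, 4.7]
width: 0.0218
t 24.9 p [0.4936 0.3387 0.2447] r [ 3.14e+00 -1.00e-03 -7.20e-02] F [ 0.5 -5.2  4.7] w 0.0218 q [ 0.93  0.22 -0.14  0.   -1.21  0.57]
gate? 1.591997943673823 0.20049540931126608
```

```bash
python3 -m crank '[[0,[0,0,0],[0,0,0]],[70,[0,0,0],[0,0,0]],[70,[0,0,0],[0,0,0]],[70,[0,0,0],[0,0,0]],[70,[0,0,0],[0,0,0]],[70,[0,0,-4],[0,0,0]],[70,[0,0,-5],[0,0,0]],[70,[0,0,-5],[0,0,0]],[70,[0,0,0],[0,0,0]]]'
python3 - <<'E'
from h import *
s=st();p,d=optics.grab_frame('scene');save('s5.png',p)
for g in spot_point('scene','gate_grip')[:1]: print(ray('scene',g['uv'],.252))
p,d=optics.grab_frame('top')
for n in ('top','scene'):
  for g in outline_of(n,'offcut1')[:5]: print(n,g['conf'],g['uv'])
need(stw((0,-.145,.335)),[np.pi,0,SY])
E
```

```text
t: 25.8
eef_pos: [0.4967, 0.3406, 0.3922]
ee_rot: [-3.133, -0.009, -0.076]
force: [0.7, 0.4, 0.2]
width: 0.0615
t 25.8 p [0.4967 0.3406 0.3922] r [-3.133 -0.009 -0.076] F [0.7 0.4 0.2] w 0.0615 q [ 0.93  0.17  0.12  0.   -1.51  0.57]
[0.47854899 0.33437929 0.252     ]
top 0.7 [286.9, 188.4]
top 0.64 [281.1, 198.5]
top 0.57 [286.6, 174.6]
top 0.52 [236.9, 188.4]
scene 0.92 [324.4, 236.1]
scene 0.8 [311.2, 244.2]
 shift cm [10.94 42.33  4.82] turn [0.002 0.002 0.021]
```

View pics/s5.png

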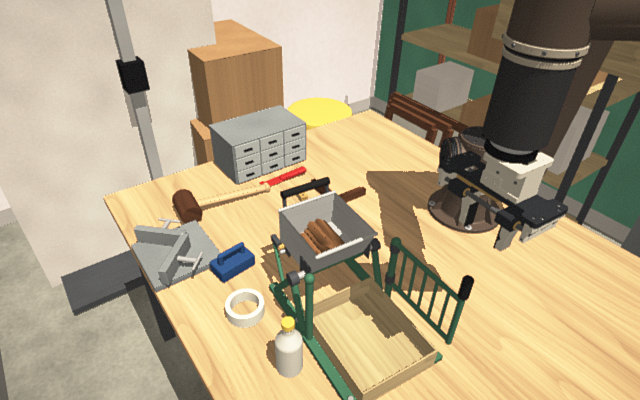

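The scene view shows the offcuts in the upright skip at (322,237), no others on the bench, and the gate open with its grip at (467,287). Next is the push bar.

```bash
python3 -m crank '[[100,[1.2,4.7,0],[0,0,0]],[100,[1.2,4.7,0],[0,0,0]],[100,[1.2,4.7,0],[0,0,0]],[100,[1.2,4.7,0],[0,0,0]],[100,[1.2,4.7,0.8],[0,0,0]],[100,[1.2,4.7,1],[0,0,0]],[100,[1.2,4.7,1],[0,0,0]],[100,[1.2,4.7,1],[0,0,0]],[100,[1.3,4.7,1],[0,0,0.02]],[100,[0,0,0],[0,0,0]],[100,[0,0,0],[0,0,0]]]'
python3 - <<'E'
from h import *
s=st();
for n in('top','scene','wrist'):
    p,d=optics.grab_frame(n)
    Q=pts(n,d,d>0,s);b=stw((0,-.145,.27))
    m=(Q[:,2]>.262)&(Q[:,2]<.29)&(abs(Q[:,0]-b[0])<.06)&(abs(Q[:,1]-b[1])<.04)
    if m.sum(): print(n,m.sum(),Q[m].min(0),Q[m].max(0),np.median(Q[m],0), np.polyfit(Q[m][:,0]-b[0],Q[m][:,1],1))
need(stw((0,-.145,.251)),[np.pi,0,SY])
E
```

```text
t: 27.15
eef_pos: [0.5702, -0.0919, 0.3343]
ee_rot: [3.141, 0.003, -0.099]
force: [-0.4, 0.3, -1.0]
width: 0.0876
t 27.15 p [ 0.5702 -0.0919  0.3343] r [ 3.141e+00  3.000e-03 -9.900e-02] F [-0.4  0.3 -1. ] w 0.0876 q [ 0.18  0.15 -0.03 -0.   -1.4   1.29]
top 152 [ 0.51183309 -0.09693152  0.26968632] [ 0.55041779 -0.07649171  0.28351554] [ 0.529823   -0.08800308  0.27710837] [-0.10010022 -0.09108365]
scene 366 [ 0.51106129 -0.09976705  0.26226048] [ 0.63064982 -0.07117141  0.28123627] [ 0.57292876 -0.08301525  0.27512548] [-0.09588805 -0.08301978]
wrist 3823 [ 0.51073578 -0.10626727  0.26781884] [ 0.63067825 -0.0776963   0.28078026] [ 0.58674584 -0.09225427  0.27758274] [-0.09393272 -0.09080411]
 shift cm [0.01 0.16 8.5 ] turn [0.    0.    0.002]
```

```bash
python3 -m crank '[[100,[0,0.1,4],[0,0,0]],[100,[0,0,3],[0,0,0]],[100,[0,0,1.3],[0,0,0]],[0,[0,0,0],[0,0,0]],[0,[0,0,0],[0,0,0]],[0,[0,0,0],[0,0,0]],[0,[0,0,0],[0,0,0]],[0,[0,0,0],[0,0,0]],[0,[0,0,0],[0,0,0]],[0,[0,0,0],[0,0,0]],[0,[0,0,0],[0,0,0]],[0,[0,0,0],[0,0,0]]]' 30
cat > arc.py <<'E'
# bar arc in the plane (y,z) of the stand, tool x = stand x; prints per-row shift (cm) in tool axes and turn about x
from h import *
def pose(th,k):
    a=np.deg2rad(139.2)-th;b=np.array([.1914*np.cos(a),.145+.1914*np.sin(a)]);f=k*th
    zt=np.array([-np.sin(f),-np.cos(f)]);yt=np.array([-np.cos(f),np.sin(f)])
    return b+.019*zt,yt,zt,f
def rows(ths,k):
    for a,b in zip(ths[:-1],ths[1:]):
        p,yt,zt,f=pose(a,k);q,_,_,g=pose(b,k);d=(q-p)*100
        print(f'{b:.3f}: [0,[0,{d@yt:.2f},{d@zt:.2f}],[{-(g-f):.3f},0,0]]')
E
python3 - <<'E'
from arc import *
s=st();print(stw((0,-.145,.251)))
rows(np.linspace(0,2.05,25),.3)
E
```

```text
t: 28.5
eef_pos: [0.5709, -0.0906, 0.253]
ee_rot: [-3.14, -0.0, -0.096]
force: [-2.2, 19.3, 4.8]
width: 0.0211
t 28.5 p [ 0.5709 -0.0906  0.253 ] r [-3.14  -0.    -0.096] F [-2.2 19.3  4.8] w 0.0211 q [ 0.18  0.18 -0.17 -0.   -1.22  1.3 ]
[ 0.57068591 -0.09122119  0.251     ]
0.085: [0,[0,-1.07,-1.19],[-0.026,0,0]]
0.171: [0,[0,-1.14,-1.12],[-0.026,0,0]]
0.256: [0,[0,-1.21,-1.05],[-0.026,0,0]]
0.342: [0,[0,-1.27,-0.97],[-0.026,0,0]]
0.427: [0,[0,-1.32,-0.89],[-0.026,0,0]]
0.512: [0,[0,-1.37,-0.81],[-0.026,0,0]]
0.598: [0,[0,-1.42,-0.72],[-0.026,0,0]]
0.683: [0,[0,-1.46,-0.63],[-0.026,0,0]]
0.769: [0,[0,-1.49,-0.54],[-0.026,0,0]]
0.854: [0,[0,-1.52,-0.45],[-0.026,0,0]]
0.940: [0,[0,-1.55,-0.35],[-0.026,0,0]]
1.025: [0,[0,-1.57,-0.26],[-0.026,0,0]]
1.110: [0,[0,-1.58,-0.16],[-0.026,0,0]]
1.196: [0,[0,-1.58,-0.06],[-0.026,0,0]]
1.281: [0,[0,-1.59,0.03],[-0.026,0,0]]
1.367: [0,[0,-1.58,0.13],[-0.026,0,0]]
1.452: [0,[0,-1.57,0.23],[-0.026,0,0]]
1.537: [0,[0,-1.55,0.32],[-0.026,0,0]]
1.623: [0,[0,-1.53,0.42],[-0.026,0,0]]
1.708: [0,[0,-1.50,0.51],[-0.026,0,0]]
1.794: [0,[0,-1.47,0.61],[-0.026,0,0]]
1.879: [0,[0,-1.43,0.69],[-0.026,0,0]]
1.965: [0,[0,-1.39,0.78],[-0.026,0,0]]
2.050: [0,[0,-1.34,0.87],[-0.026,0,0]]
```

```bash
python3 -m crank '[[0,[0,-1.07,-1.19],[-0.026,0,0]],[0,[0,-1.14,-1.12],[-0.026,0,0]],[0,[0,-1.21,-1.05],[-0.026,0,0]],[0,[0,-1.27,-0.97],[-0.026,0,0]],[0,[0,-1.32,-0.89],[-0.026,0,0]],[0,[0,-1.37,-0.81],[-0.026,0,0]],[0,[0,0,0],[0,0,0]]]'
cat >> arc.py <<'E'
def est():
    s=st();z=R.from_euler('xyz',s['ee_rot']).as_matrix()[:,2];g=s['eef_pos']-.019*z-stw((0,0,.145))
    c,q=np.cos(SY),np.sin(SY);y=-q*g[0]+c*g[1];print('theta',np.deg2rad(139.2)-np.arctan2(g[2],y),'r',np.hypot(y,g[2]),'x',c*g[0]+q*g[1])
E
python3 -c "from arc import *;est()"
```

```text
t: 29.2
eef_pos: [0.5777, -0.0153, 0.3102]
ee_rot: [2.981, 0.0, -0.095]
force: [-4.5, -7.0, 8.4]
width: 0.0193
t 29.2 p [ 0.5777 -0.0153  0.3102] r [ 2.981  0.    -0.095] F [-4.5 -7.   8.4] w 0.0193 q [ 0.41  0.17 -0.12  0.14 -1.36  1.03]
theta 0.5156754954263447 r 0.19533005686053373 x -0.00036188543927372
```

Past the catch and tracking. I continue over.

```bash
python3 -m crank '[[0,[0,-1.42,-0.72],[-0.026,0,0]],[0,[0,-1.46,-0.63],[-0.026,0,0]],[0,[0,-1.49,-0.54],[-0.026,0,0]],[0,[0,-1.52,-0.45],[-0.026,0,0]],[0,[0,-1.55,-0.35],[-0.026,0,0]],[0,[0,-1.57,-0.26],[-0.026,0,0]],[0,[0,-1.58,-0.16],[-0.026,0,0]],[0,[0,-1.58,-0.06],[-0.026,0,0]],[0,[0,-1.59,0.03],[-0.026,0,0]],[0,[0,0,0],[0,0,0]]]'
python3 -c "from arc import *;est()"
```

```text
t: 30.2
eef_pos: [0.5913, 0.1262, 0.3027]
ee_rot: [2.75, 0.001, -0.093]
force: [-2.8, 3.4, 5.0]
width: 0.0193
t 30.2 p [0.5913 0.1262 0.3027] r [ 2.75e+00  1.00e-03 -9.30e-02] F [-2.8  3.4  5. ] w 0.0193 q [ 0.7   0.31 -0.06  0.27 -1.49  0.71]
theta 1.2898548187528358 r 0.19295181299385486 x -0.0004705919618460241
```

```bash
python3 -m crank '[[0,[0,-1.58,0.13],[-0.026,0,0]],[0,[0,-1.57,0.23],[-0.026,0,0]],[0,[0,-1.55,0.32],[-0.026,0,0]],[0,[0,-1.53,0.42],[-0.026,0,0]],[0,[0,-1.5,0.51],[-0.026,0,0]],[0,[0,-1.47,0.61],[-0.026,0,0]],[0,[0,-1.43,0.69],[-0.026,0,0]],[0,[0,-1.39,0.78],[-0.026,0,0]],[0,[0,-1.34,0.87],[-0.026,0,0]],[0,[0,0,0],[0,0,0]],[0,[0,0,0],[0,0,0]],[0,[0,0,0],[0,0,0]]]'
python3 -m crank '[[0,[0,0,0],[0,0,0]],[0,[0,0,0],[0,0,0]],[0,[0,0,0],[0,0,0]],[0,[0,0,0],[0,0,0]],[0,[0,0,0],[0,0,0]]]'
python3 - <<'E'
from arc import *
est();p,d=optics.grab_frame('scene');save('s6.png',p)
for r in outline_of('scene','offcut1')[:5]:
    P=pts('scene',d,r['region']);print(r['conf'],np.round(r['uv']),np.round(np.median(P,0),3))
print(stw((0,.145,.004)))
E
```

```text
t: 31.4
eef_pos: [0.6005, 0.2182, 0.2006]
ee_rot: [2.518, 0.0, -0.096]
force: [-0.7, -0.0, -2.3]
width: 0.0191
t: 31.9
eef_pos: [0.6005, 0.218, 0.2013]
ee_rot: [2.518, -0.0, -0.096]
force: [-0.1, -0.8, -3.3]
width: 0.0192
t 31.9 p [0.6005 0.218  0.2013] r [ 2.518 -0.    -0.096] F [-0.1 -0.8 -3.3] w 0.0192 q [ 0.85  0.55 -0.03  0.35 -1.52  0.51]
theta 2.0440872727822326 r 0.19072013625970097 x -0.00022682370993216613
0.76 [374. 335.] [0.586 0.202 0.023]
0.58 [332. 337.] [0.691 0.183 0.079]
0.55 [357. 362.] [0.665 0.245 0.043]
[0.59871409 0.19742119 0.004     ]
```

View pics/s6.png

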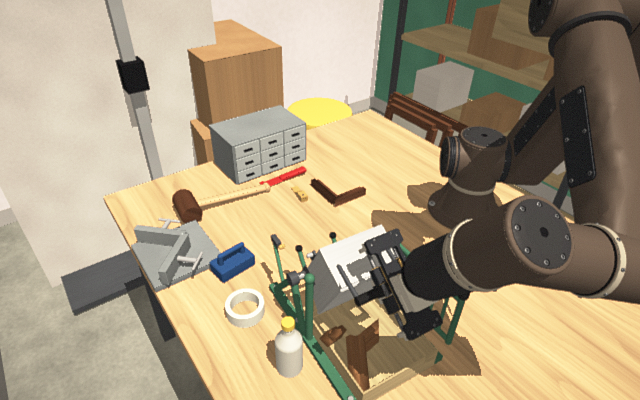

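The scene view shows the skip tipped over, held by the gripper, with the offcuts at about (360,350) and (335,335) in the tray; one may be leaning on the tray's side wall. I bring the skip back along the same arc.

```bash
python3 - <<'E'
from arc import *
rows(np.r_[np.linspace(2.05,.512,19),np.linspace(.512,-.03,11)[1:]],.3)
E
```

```text
1.965: [0,[0,1.36,-0.83],[0.026,0,0]]
1.879: [0,[0,1.41,-0.75],[0.026,0,0]]
1.794: [0,[0,1.45,-0.66],[0.026,0,0]]
1.708: [0,[0,1.48,-0.57],[0.026,0,0]]
1.623: [0,[0,1.52,-0.47],[0.026,0,0]]
1.537: [0,[0,1.54,-0.38],[0.026,0,0]]
1.452: [0,[0,1.56,-0.28],[0.026,0,0]]
1.366: [0,[0,1.58,-0.19],[0.026,0,0]]
1.281: [0,[0,1.58,-0.09],[0.026,0,0]]
1.196: [0,[0,1.59,0.01],[0.026,0,0]]
1.110: [0,[0,1.58,0.10],[0.026,0,0]]
1.025: [0,[0,1.57,0.20],[0.026,0,0]]
0.939: [0,[0,1.56,0.30],[0.026,0,0]]
0.854: [0,[0,1.54,0.39],[0.026,0,0]]
0.768: [0,[0,1.51,0.49],[0.026,0,0]]
0.683: [0,[0,1.48,0.58],[0.026,0,0]]
0.597: [0,[0,1.44,0.67],[0.026,0,0]]
0.512: [0,[0,1.40,0.76],[0.026,0,0]]
0.458: [0,[0,0.87,0.52],[0.016,0,0]]
0.404: [0,[0,0.84,0.56],[0.016,0,0]]
0.349: [0,[0,0.82,0.59],[0.016,0,0]]
0.295: [0,[0,0.80,0.62],[0.016,0,0]]
0.241: [0,[0,0.78,0.65],[0.016,0,0]]
0.187: [0,[0,0.75,0.68],[0.016,0,0]]
0.133: [0,[0,0.72,0.71],[0.016,0,0]]
0.078: [0,[0,0.70,0.74],[0.016,0,0]]
0.024: [0,[0,0.67,0.77],[0.016,0,0]]
-0.030: [0,[0,0.64,0.79],[0.016,0,0]]
```

```bash
python3 -m crank '[[0,[0,1.36,-0.83],[0.026,0,0]],[0,[0,1.41,-0.75],[0.026,0,0]],[0,[0,1.45,-0.66],[0.026,0,0]],[0,[0,1.48,-0.57],[0.026,0,0]],[0,[0,1.52,-0.47],[0.026,0,0]],[0,[0,1.54,-0.38],[0.026,0,0]],[0,[0,1.56,-0.28],[0.026,0,0]],[0,[0,1.58,-0.19],[0.026,0,0]],[0,[0,1.58,-0.09],[0.026,0,0]],[0,[0,1.59,0.01],[0.026,0,0]],[0,[0,1.58,0.1],[0.026,0,0]],[0,[0,1.57,0.2],[0.026,0,0]]]'
python3 -m crank '[[0,[0,1.56,0.3],[0.026,0,0]],[0,[0,1.54,0.39],[0.026,0,0]],[0,[0,1.51,0.49],[0.026,0,0]],[0,[0,1.48,0.58],[0.026,0,0]],[0,[0,1.44,0.67],[0.026,0,0]],[0,[0,1.4,0.76],[0.026,0,0]],[0,[0,0,0],[0,0,0]]]'
python3 -c "from arc import *;est()"
python3 -m crank '[[0,[0,0.87,0.52],[0.016,0,0]],[0,[0,0.84,0.56],[0.016,0,0]],[0,[0,0.82,0.59],[0.016,0,0]],[0,[0,0.8,0.62],[0.016,0,0]],[0,[0,0.78,0.65],[0.016,0,0]],[0,[0,0.75,0.68],[0.016,0,0]],[0,[0,0.72,0.71],[0.016,0,0]],[0,[0,0.7,0.74],[0.016,0,0]],[0,[0,0,0],[0,0,0]]]'
python3 -c "from arc import *;est()"
```

```text
t: 33.2
eef_pos: [0.5868, 0.0773, 0.3181]
ee_rot: [2.832, -0.0, -0.096]
force: [3.0, 2.2, -0.3]
width: 0.0193
t: 33.9
eef_pos: [0.5772, -0.0177, 0.3081]
ee_rot: [2.987, 0.0, -0.099]
force: [3.5, 0.0, -0.9]
width: 0.0191
t 33.9 p [ 0.5772 -0.0177  0.3081] r [ 2.987  0.    -0.099] F [ 3.5  0.  -0.9] w 0.0191 q [ 0.4   0.17 -0.13  0.14 -1.35  1.04]
theta 0.49970618234834197 r 0.1942793378656257 x -0.0006517918622622465
t: 34.8
eef_pos: [0.5709, -0.0831, 0.2625]
ee_rot: [3.114, 0.002, -0.097]
force: [1.3, -3.4, -7.0]
width: 0.0193
t 34.8 p [ 0.5709 -0.0831  0.2625] r [ 3.114e+00  2.000e-03 -9.700e-02] F [ 1.3 -3.4 -7. ] w 0.0193 q [ 0.21  0.18 -0.16  0.03 -1.24  1.25]
theta 0.07358503598217236 r 0.1929534986755193 x -0.0005434764312218527
```

```bash
python3 -m crank '[[0,[0,0.67,0.77],[0.016,0,0]],[0,[0,0.4,0.5],[0.008,0,0]],[0,[0,0,0],[0,0,0]],[0,[0,0,0],[0,0,0]]]'
python3 -c "from arc import *;est()"
```

```text
t: 35.2
eef_pos: [0.5713, -0.0897, 0.2541]
ee_rot: [-3.14, -0.003, -0.094]
force: [-8.7, 18.7, 16.6]
width: 0.0193
t 35.2 p [ 0.5713 -0.0897  0.2541] r [-3.14e+00 -3.00e-03 -9.40e-02] F [-8.7 18.7 16.6] w 0.0193 q [ 0.18  0.18 -0.17 -0.   -1.22  1.29]
theta 0.01674019290523754 r 0.1923663195776262 x 0.00037581216904165014
```

```bash
python3 -m crank '[[40,[0,0,0],[0,0,0]],[60,[0,0,0],[0,0,0]],[60,[0,0,0],[0,0,0]],[60,[0,0,-3],[0,0,0]],[60,[0,0,-5],[0,0,0]],[60,[0,0,-5],[0,0,0]],[60,[0,0,0],[0,0,0]]]'
python3 - <<'E'
from h import *
s=st()
for n in('scene','top'):
    p,d=optics.grab_frame(n);save(n+'7.png',p)
    Q=pts(n,d,d>0,s);b=stw((0,-.145,.27))
    m=(Q[:,2]>.262)&(Q[:,2]<.29)&(abs(Q[:,0]-b[0])<.06)&(abs(Q[:,1]-b[1])<.04)
    if m.sum()>20: print(n,m.sum(),np.median(Q[m],0),Q[m].max(0))
    for r in outline_of(n,'offcut1')[:5]:
        P=pts(n,d,r['region'])-np.r_[S0,0];c,q=np.cos(SY),np.sin(SY)
        L=np.stack([c*P[:,0]+q*P[:,1],-q*P[:,0]+c*P[:,1]-.145,P[:,2]-.004],1)
        if len(L): print(n,round(r['conf'],2),np.round(r['uv']),np.round(np.percentile(L,3,axis=0),3),np.round(np.median(L,0),3),np.round(np.percentile(L,97,axis=0),3))
    for r in spot_point(n,'offcut1')[:5]: print(' org',np.round(r['uv']),round(r['conf'],2))
a=cv2.imread('pics/scene7.png')[180:400,200:520];cv2.imwrite('pics/s7c.png',cv2.resize(a,(800,550),interpolation=cv2.INTER_CUBIC))
E
```

```text
t: 35.9
eef_pos: [0.5732, -0.0933, 0.3894]
ee_rot: [3.137, -0.012, -0.096]
force: [0.6, -0.4, -0.3]
width: 0.0525
t 35.9 p [ 0.5732 -0.0933  0.3894] r [ 3.137 -0.012 -0.096] F [ 0.6 -0.4 -0.3] w 0.0525 q [ 0.18  0.13  0.07  0.01 -1.5   1.29]
scene 367 [ 0.57271641 -0.08270552  0.27541297] [ 0.6299827  -0.07184848  0.28108945]
scene 0.86 [356. 364.] [0.028 0.005 0.022] [0.061 0.05  0.04 ] [0.084 0.102 0.055]
scene 0.56 [330. 335.] [ 0.048 -0.037  0.029] [ 0.092 -0.006  0.074] [0.113 0.007 0.09 ]
scene 0.55 [372. 336.] [-0.041 -0.015  0.005] [-0.013  0.004  0.018] [0.011 0.025 0.027]
 org [352. 366.] 0.86
 org [338. 338.] 0.83
 org [367. 343.] 0.54
 org [337. 262.] 0.33
top 178 [ 0.53335671 -0.08800916  0.27683601] [ 0.5549141  -0.07645615  0.28193068]
 org [221. 187.] 0.67
```

View pics/s7c.png

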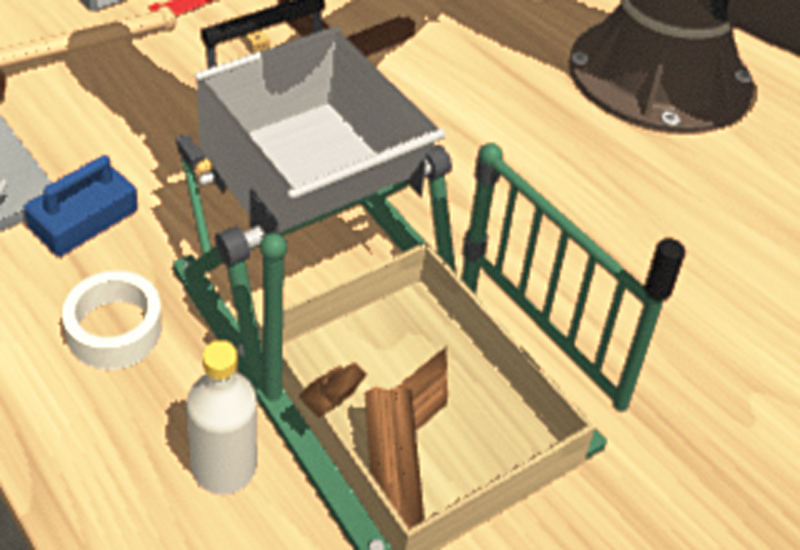

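The skip is home and empty, and the gate is open with its grip at (660,270) in the crop. In the tray two or three pieces overlap near (395,440), one of them leaning on the near-side wall. I look from above the tray.

```bash
python3 -m crank '[[60,[-0.7,-4.9,0],[0,0,0]],[60,[-0.7,-4.9,0],[0,0,0]],[60,[-0.7,-4.9,0],[0,0,0]],[60,[-0.7,-4.9,0],[0,0,0]],[60,[-0.7,-4.9,0],[0,0,0]],[60,[-0.7,-4.9,0],[0,0,0]],[60,[0,0,0],[0,0,0]],[60,[0,0,0],[0,0,0]]]'
python3 - <<'E'
from h import *
s=st();p,d=optics.grab_frame('wrist');save('w8.png',p)
for r in outline_of('wrist','offcut1')[:6]:
    P=pts('wrist',d,r['region'],s)-np.r_[S0,0];c,q=np.cos(SY),np.sin(SY)
    L=np.stack([c*P[:,0]+q*P[:,1],-q*P[:,0]+c*P[:,1]-.145,P[:,2]-.004],1)
    if len(L): print(round(r['conf'],2),np.round(r['uv']),np.round(np.percentile(L,3,axis=0),3),np.round(np.median(L,0),3),np.round(np.percentile(L,97,axis=0),3))
E
```

```text
t: 37.0
eef_pos: [0.5565, 0.2058, 0.3791]
ee_rot: [3.136, 0.002, -0.093]
force: [-0.9, -0.5, 0.5]
width: 0.0523
t 37.0 p [0.5565 0.2058 0.3791] r [ 3.136e+00  2.000e-03 -9.300e-02] F [-0.9 -0.5  0.5] w 0.0523 q [ 0.69  0.17  0.09  0.   -1.5   0.79]
0.97 [332.  76.] [ 0.044 -0.05   0.021] [ 0.078 -0.018  0.068] [0.112 0.006 0.091]
0.94 [317. 140.] [-0.043 -0.016  0.015] [-0.009  0.002  0.025] [0.024 0.023 0.028]
0.64 [287.  94.] [0.025 0.001 0.002] [0.056 0.046 0.042] [0.084 0.1   0.056]
```

View pics/w8.png

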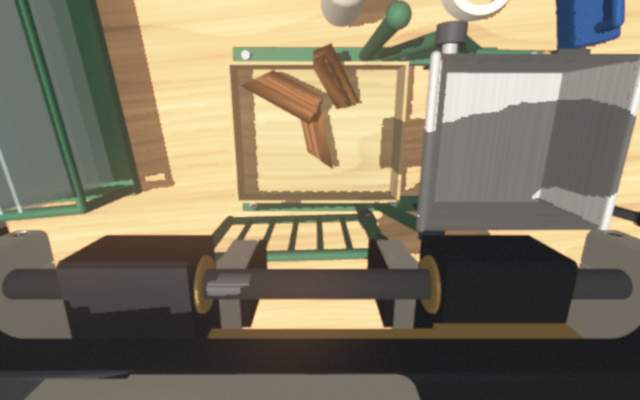

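Three pieces are in the tray: two lie low at (285,97) and (317,140), and one leans over the far side wall at (335,76), close to the sweep of the gate's free end. I check whether the gate's bottom rail clears it.

```bash
python3 - <<'E'
from h import *
s=arm.get_state();p,d=optics.grab_frame('wrist');c,q=np.cos(SY),np.sin(SY)
r=min(outline_of('wrist','offcut1'),key=lambda r:np.hypot(r['uv'][0]-332,r['uv'][1]-76))
P=pts('wrist',d,r['region'],s)-np.r_[S0,0]
L=np.stack([c*P[:,0]+q*P[:,1],-q*P[:,0]+c*P[:,1],P[:,2]],1)
L=L[(L[:,2]>.02)&(abs(L[:,0]-.078)<.06)]
rad=np.hypot(L[:,0]+.114,L[:,1]-.075)
for a in np.arange(.15,.25,.01):
    m=abs(rad-a-.005)<.005
    if m.sum(): print(round(a,2),m.sum(),'z max',np.round(np.percentile(L[m][:,2],98),3),'x',np.round(L[m][:,0].mean(),3),'y',np.round(L[m][:,1].mean(),3))
# plane fit of top
A=np.c_[L[:,:2],np.ones(len(L))];k=np.linalg.lstsq(A,L[:,2],rcond=None)[0];print('plane',k,'res',(A@k-L[:,2]).std())
m=L[:,2]>np.percentile(L[:,2],97);print('top end',L[m].mean(0),'max x',L[:,0].max(),'low',L[L[:,2]<np.percentile(L[:,2],5)].mean(0),len(L))
print(np.round([spot['uv'] for spot in spot_point('wrist','offcut1')]))
E
```

```text
0.15 24 z max 0.049 x 0.041 y 0.11
0.16 167 z max 0.058 x 0.047 y 0.108
0.17 191 z max 0.066 x 0.056 y 0.113
0.18 206 z max 0.075 x 0.065 y 0.119
0.19 226 z max 0.084 x 0.074 y 0.125
0.2 236 z max 0.093 x 0.083 y 0.131
0.21 231 z max 0.098 x 0.092 y 0.136
0.22 196 z max 0.092 x 0.101 y 0.139
0.23 111 z max 0.086 x 0.11 y 0.141
plane [ 0.21918479  0.89662868 -0.06063286] res 0.00707469287818475
top end [0.08939331 0.14315788 0.09633704] max x 0.11647652163180151 low [0.05175679 0.0966993  0.02972221] 1588
[[324.  88.]
 [285.  88.]
 [316. 140.]]
```

The gate would strike it: the piece is 84–98 mm high inside the leaf's radius. I will hook its upper end back into the tray with the open jaws along the stand's x. First I check the camera mount and where the glue bottle stands.

```bash
python3 - <<'E'
from h import *
print(np.round(optics.camera_model('wrist')['T_tool_cam'],3))
c,q=np.cos(SY),np.sin(SY)
for n in('scene','top'):
    p,d=optics.grab_frame(n)
    for g in spot_point(n,'glue')[:1]:
        w=ray(n,g['uv'],0)[:2]-S0;print(n,'glue local',c*w[0]+q*w[1],-q*w[0]+c*w[1])
    for r in outline_of(n,'glue')[:1]:
        P=pts(n,d,r['region'])-np.r_[S0,0];L=np.stack([c*P[:,0]+q*P[:,1],-q*P[:,0]+c*P[:,1],P[:,2]],1)
        m=(L[:,2]>.13)&(L[:,2]<.175);print(m.sum(),L[m].mean(0))
need(stw((.08,.152,.2)),[np.pi,0,SY-np.pi/2])
E
```

```text
[[-0.     0.964  0.266  0.072]
 [ 1.     0.    -0.    -0.   ]
 [-0.     0.266 -0.964 -0.158]
 [ 0.     0.     0.     1.   ]]
scene glue local 0.18488556932215833 0.11939736460728434
200 [0.18732412 0.11838079 0.15202193]
top glue local 0.1881996590092986 0.11739402865730264
116 [0.18229702 0.10923713 0.15477189]
 shift cm [12.21 -0.5  18.08] turn [ 0.003 -0.003  1.571]
```

```bash
python3 -m crank '[[100,[0,0,0],[0,0,-0.131]],[100,[0,0,0],[0,0,-0.131]],[100,[0,0,0],[0,0,-0.131]],[100,[0,0,0],[0,0,-0.131]],[100,[0,0,0],[0,0,-0.131]],[100,[0,0,0],[0,0,-0.131]],[100,[0,0,0],[0,0,-0.131]],[100,[0,0,0],[0,0,-0.131]],[100,[0,0,0],[0,0,-0.131]],[100,[0,0,0],[0,0,-0.131]],[100,[0,0,0],[0,0,-0.131]],[100,[0,0,0],[0,0,-0.131]]]'
python3 -m crank '[[100,[0,4,0],[-0.15,0,0]],[100,[0,4,0],[0,0,0]],[100,[0,3,0],[0,0,0]],[100,[0,0,0],[0,0,0]]]'
python3 - <<'E'
from h import *
s=st();rp=(R.from_euler('xyz',[np.pi,0,SY+np.pi/2])*R.from_rotvec([-.15,0,0])).as_euler('xyz')
for z in(.15,.068): need(stw((.082,.152,z)),rp)
need(stw((.035,.152,.068)),rp)
E
```

```text
t: 38.75
eef_pos: [0.5569, 0.2045, 0.3807]
ee_rot: [3.142, 0.004, 1.481]
force: [0.8, -0.0, -0.3]
width: 0.0876
t: 39.15
eef_pos: [0.668, 0.1937, 0.3897]
ee_rot: [2.993, 0.005, 1.475]
force: [0.5, 0.4, -0.4]
width: 0.0876
t 39.15 p [0.668  0.1937 0.3897] r [2.993 0.005 1.475] F [ 0.5  0.4 -0.4] w 0.0876 q [ 0.62  0.26  0.18  0.1  -1.38  2.41]
 shift cm [ 0.53 -2.3  23.89] turn [-0.001  0.005  0.002]
 shift cm [ 0.57 -3.52 32.  ] turn [-0.001  0.005  0.002]
 shift cm [ 0.58 -8.17 31.3 ] turn [-0.001  0.005  0.002]
```

```bash
python3 -m crank '[[100,[0.1,-0.46,4.78],[0,0,0]],[100,[0.1,-0.46,4.78],[0,0,0]],[100,[0.1,-0.46,4.78],[0,0,0]],[100,[0.1,-0.46,4.78],[0,0,0]],[100,[0.1,-0.46,4.78],[0,0,0]],[100,[0,0,0],[0,0,0]],[100,[0,-0.3,2],[0,0,0]],[100,[0,-0.3,2],[0,0,0]],[100,[0,0,0],[0,0,0]]]'
python3 - <<'E'
from h import *
s=st();need(stw((.082,.152,.068)))
p,d=optics.grab_frame('scene');save('s9.png',p)
a=cv2.imread('pics/s9.png')[200:400,220:500];cv2.imwrite('pics/s9c.png',cv2.resize(a,(784,560),interpolation=cv2.INTER_CUBIC))
E
```

```text
t: 40.05
eef_pos: [0.6784, 0.1967, 0.1108]
ee_rot: [2.993, 0.005, 1.476]
force: [-0.1, -0.7, -0.3]
width: 0.0877
t 40.05 p [0.6784 0.1967 0.1108] r [2.993 0.005 1.476] F [-0.1 -0.7 -0.3] w 0.0877 q [ 0.61  0.42 -0.24  0.14 -0.8   2.35]
 shift cm [ 0.03 -0.38  4.27] turn [0. 0. 0.]
```

View pics/s9c.png

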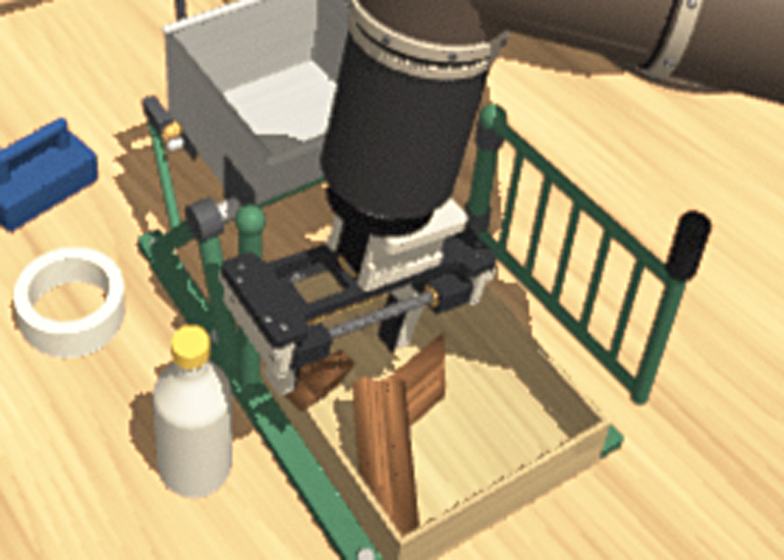

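The outer finger, at (280,370), sits just outside the leaning piece's upper end at (300,395). The glue bottle and gate are clear. I lower and pull inwards.

```bash
python3 -m crank '[[100,[0,-0.13,1.4],[0,0,0]],[100,[0,-0.13,1.4],[0,0,0]],[100,[0,-0.13,1.4],[0,0,0]],[100,[0,0,0],[0,0,0]]]'
python3 -c "from h import *;st()"
```

```text
t: 40.5
eef_pos: [0.682, 0.1966, 0.0682]
ee_rot: [2.991, 0.004, 1.477]
force: [-0.3, -0.3, 4.7]
width: 0.0874
t 40.5 p [0.682  0.1966 0.0682] r [2.991 0.004 1.477] F [-0.3 -0.3  4.7] w 0.0874 q [ 0.61  0.47 -0.28  0.15 -0.72  2.33]
```

```bash
python3 -m crank '[[100,[0,-1,-0.15],[0,0,0]],[100,[0,-1,-0.15],[0,0,0]],[100,[0,0,0],[0,0,0]]]'
python3 -m crank '[[100,[0,-1,-0.15],[0,0,0]],[100,[0,-1,-0.15],[0,0,0]],[100,[0,-0.5,-0.1],[0,0,0]],[100,[0,0,0],[0,0,0]]]'
python3 - <<'E'
from h import *
st();p,d=optics.grab_frame('wrist');save('w10.png',p);p,d=optics.grab_frame('scene');save('s10.png',p)
a=cv2.imread('pics/s10.png')[200:400,220:500];b=cv2.imread('pics/w10.png')
cv2.imwrite('pics/c10.png',np.vstack([cv2.resize(a,(448,320)),cv2.resize(b,(448,280))]))
E
```

```text
t: 40.8
eef_pos: [0.6594, 0.1982, 0.0682]
ee_rot: [2.993, 0.005, 1.477]
force: [0.9, -0.6, 0.5]
width: 0.0875
t: 41.2
eef_pos: [0.6352, 0.201, 0.0692]
ee_rot: [2.992, 0.004, 1.477]
force: [0.1, -0.4, 0.2]
width: 0.0874
t 41.2 p [0.6352 0.201  0.0692] r [2.992 0.004 1.477] F [ 0.1 -0.4  0.2] w 0.0874 q [ 0.66  0.41 -0.39  0.17 -0.68  2.26]
```

View pics/c10.png

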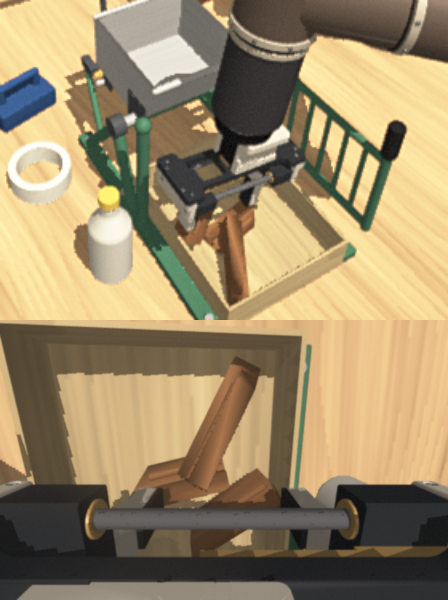

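Pulled in: the leaning piece now lies inside the tray wall at (195,235) in the scene part. I lift off and measure.

```bash
python3 -m crank '[[100,[0,0.3,-2],[0,0,0]],[100,[0,0.7,-4.7],[0,0,0]],[100,[0,0.7,-4.7],[0,0,0]],[100,[0,0.7,-4.7],[0,0,0]],[100,[0,0.7,-4.7],[0,0,0]],[100,[0,0.7,-4.7],[0,0,0]],[100,[0,0.7,-4.7],[0,0,0]],[100,[-4.5,0,0],[0.15,0,0]],[100,[-4.5,0,0],[0,0,0]],[100,[0,0,0],[0,0,0]]]'
python3 - <<'E'
from h import *
s=st();p,d=optics.grab_frame('wrist');save('w11.png',p);c,q=np.cos(SY),np.sin(SY)
for n in('wrist','scene'):
    if n=='scene': p,d=optics.grab_frame(n)
    for r in outline_of(n,'offcut1')[:6]:
        P=pts(n,d,r['region'],s)-np.r_[S0,0]
        L=np.stack([c*P[:,0]+q*P[:,1],-q*P[:,0]+c*P[:,1]-.145,P[:,2]-.004],1)
        if len(L): print(n,round(r['conf'],2),np.round(r['uv']),np.round(np.percentile(L,3,axis=0),3),np.round(np.median(L,0),3),np.round(np.percentile(L,97,axis=0),3))
    for g in spot_point(n,'gate_grip')[:1]: print('grip',ray(n,g['uv'],.252,s))
    Q=pts(n,d,d>0,s);m=(Q[:,2]>.25)&(Q[:,2]<.285)&(abs(Q[:,0]-.48)<.04)&(abs(Q[:,1]-.335)<.04)
    if m.sum(): print('gripdepth',Q[m].min(0),Q[m].max(0))
E
```

```text
t: 42.3
eef_pos: [0.6279, 0.1088, 0.3748]
ee_rot: [-3.141, 0.004, 1.472]
force: [-0.3, 0.1, 0.3]
width: 0.0872
t 42.3 p [0.6279 0.1088 0.3748] r [-3.141  0.004  1.472] F [-0.3  0.1  0.3] w 0.0872 q [ 0.48  0.24  0.18  0.   -1.51  2.56]
wrist 0.7 [289. 103.] [-0.044 -0.019  0.013] [-0.005  0.001  0.026] [0.044 0.021 0.028]
wrist 0.66 [326. 119.] [ 0.015 -0.067  0.024] [ 0.05  -0.023  0.037] [0.087 0.011 0.048]
wrist 0.59 [317.  61.] [0.01  0.014 0.005] [0.039 0.059 0.042] [0.07  0.109 0.059]
scene 0.75 [340. 337.] [ 0.017 -0.065  0.023] [ 0.055 -0.018  0.036] [0.089 0.014 0.048]
scene 0.68 [372. 341.] [-0.038 -0.014  0.001] [-0.005  0.006  0.02 ] [0.049 0.029 0.028]
scene 0.64 [365. 364.] [0.016 0.017 0.013] [0.047 0.067 0.038] [0.073 0.104 0.057]
scene 0.31 [353. 301.] [-0.118 -0.274 -0.004] [-0.022 -0.069  0.05 ] [0.123 0.128 0.232]
grip [0.48386599 0.33817061 0.252     ]
gripdepth [0.48103343 0.32947847 0.25006875] [0.50557071 0.35049309 0.27940366]
```

View pics/w11.png

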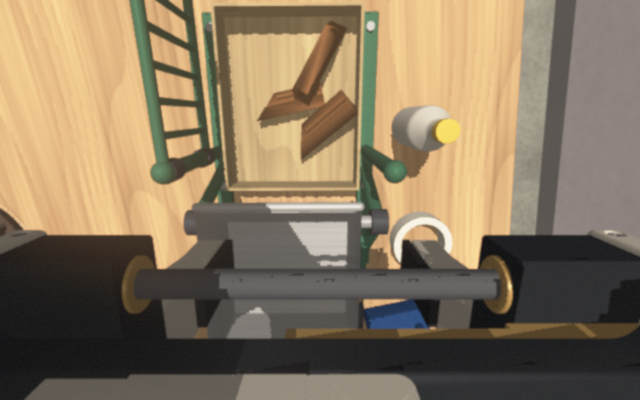

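The wrist view shows all three pieces within the tray walls, at (318,60), (290,103) and (328,123), and no higher than about 60 mm. The gate is at left and the glue bottle is untouched. I turn and go back to the gate grip.

```bash
python3 -m crank '[[70,[0,0,0],[0,0,0.14]],[70,[0,0,0],[0,0,0.14]],[70,[0,0,0],[0,0,0.14]],[70,[0,0,0],[0,0,0.14]],[70,[0,0,0],[0,0,0.14]],[70,[0,0,0],[0,0,0.14]],[70,[0,0,0],[0,0,0.14]],[70,[0,0,0],[0,0,0.14]],[70,[0,0,0],[0,0,0.14]],[70,[0,0,0],[0,0,0.14]],[70,[0,0,0],[0,0,0.146]],[70,[0,0,0],[0,0,0]]]'
python3 -c "
from h import *
s=st();need((.4935,.3395,.375),[np.pi,0,-.074])"
```

```text
t: 43.8
eef_pos: [0.6268, 0.1135, 0.3746]
ee_rot: [3.138, 0.0, -0.071]
force: [0.5, 0.8, 0.0]
width: 0.0611
t 43.8 p [0.6268 0.1135 0.3746] r [ 3.138  0.    -0.071] F [0.5 0.8 0. ] w 0.0611 q [ 0.49  0.24  0.18  0.   -1.51  1.01]
 shift cm [-14.89 -21.61  -0.12] turn [0.004 0.    0.003]
```

```bash
python3 -m crank '[[70,[-2.5,-3.6,0],[0,0,0]],[70,[-2.5,-3.6,0],[0,0,0]],[70,[-2.5,-3.6,0],[0,0,0]],[70,[-2.5,-3.6,0],[0,0,0]],[70,[-2.5,-3.6,0],[0,0,0]],[70,[-2.4,-3.6,0],[0,0,0]],[70,[0,0,0],[0,0,0]]]'
python3 - <<'E'
from h import *
s=st();
for n in('scene','top'):
    p,d=optics.grab_frame(n)
    Q=pts(n,d,d>0,s);m=(Q[:,2]>.25)&(Q[:,2]<.285)&(abs(Q[:,0]-.49)<.04)&(abs(Q[:,1]-.335)<.04)
    if m.sum(): print(n,'gripdepth',m.sum(),Q[m].min(0),Q[m].max(0))
need((.4935,.3395,.245),[np.pi,0,-.074])
E
```

```text
t: 44.5
eef_pos: [0.4908, 0.3426, 0.3735]
ee_rot: [3.138, 0.001, -0.06]
force: [0.3, -0.7, -0.7]
width: 0.0612
t 44.5 p [0.4908 0.3426 0.3735] r [ 3.138e+00  1.000e-03 -6.000e-02] F [ 0.3 -0.7 -0.7] w 0.0612 q [ 0.94  0.18  0.09  0.   -1.49  0.57]
scene gripdepth 191 [0.48352631 0.328135   0.25052562] [0.50442238 0.35048252 0.27862075]
top gripdepth 84 [0.481543   0.3255897  0.25141781] [0.5024243  0.33811251 0.27952545]
 shift cm [ 0.1  -0.03 12.87] turn [0.004 0.    0.011]
```

```bash
python3 -m crank '[[70,[0.1,0,4],[0,0,0.011]],[70,[0,0,4.3],[0,0,0]],[70,[0,0,3.5],[0,0,0]],[70,[0,0,1],[0,0,0]],[0,[0,0,0],[0,0,0]],[0,[0,0,0],[0,0,0]],[0,[0,0,0],[0,0,0]],[0,[0,0,0],[0,0,0]],[0,[0,0,0],[0,0,0]],[0,[0,0,0],[0,0,0]]]' 20
python3 -m crank '[[0,[0,0,0],[0,0,0]],[0,[1,0.03,0],[0,0,0.05]],[0,[1.99,0.1,0],[0,0,0.1]],[0,[1.99,0.1,0],[0,0,0.1]],[0,[1.99,0.1,0],[0,0,0.1]],[0,[1.99,0.1,0],[0,0,0.1]],[0,[1.99,0.1,0],[0,0,0.1]],[0,[1.99,0.1,0],[0,0,0.1]],[0,[0,0,0],[0,0,0]]]'
cat >> h.py <<'E'
def gate():
    s=st();v=s['eef_pos'][:2]-stw((-.114,.075,0))[:2];print('gate',np.arctan2(v[1],v[0])-SY,np.hypot(*v))
E
python3 -c "from h import *;gate()"
```

```text
t: 45.6
eef_pos: [0.4947, 0.3385, 0.2466]
ee_rot: [3.139, -0.001, -0.08]
force: [-0.7, 0.3, 2.9]
width: 0.0215
t: 46.5
eef_pos: [0.6135, 0.2864, 0.2465]
ee_rot: [3.14, -0.004, -0.735]
force: [0.1, 1.8, 4.6]
width: 0.0214
t 46.5 p [0.6135 0.2864 0.2465] r [ 3.14  -0.004 -0.735] F [0.1 1.8 4.6] w 0.0214 q [ 0.73  0.35  0.05  0.   -1.27  0.11]
gate 0.9269084622263618 0.20006920278745036
```

```bash
python3 -m crank '[[0,[1.99,0.1,0],[0,0,0.1]],[0,[1.99,0.1,0],[0,0,0.1]],[0,[1.99,0.1,0],[0,0,0.1]],[0,[1.99,0.1,0],[0,0,0.1]],[0,[1.99,0.1,0],[0,0,0.1]],[0,[1.99,0.1,0],[0,0,0.1]],[0,[1.99,0.1,0],[0,0,0.1]],[0,[1.99,0.1,0],[0,0,0.1]],[0,[0,0,0],[0,0,0]]]'
python3 -c "from h import *;gate()"
```

```text
t: 47.4
eef_pos: [0.6775, 0.1453, 0.2466]
ee_rot: [3.141, -0.004, -1.534]
force: [0.9, -0.0, 2.1]
width: 0.0215
t 47.4 p [0.6775 0.1453 0.2466] r [ 3.141 -0.004 -1.534] F [ 0.9 -0.   2.1] w 0.0215 q [ 0.49  0.38  0.09  0.   -1.28 -0.46]
gate 0.12961608591059173 0.19915750769825377
```

```bash
python3 -m crank '[[0,[1.4,0.07,0],[0,0,0.07]],[0,[0.8,0.05,0],[0,0,0.04]],[0,[0,0,0],[0,0,0]],[0,[0,0,0],[0,0,0]]]'
python3 -c "from h import *;gate()"
```

```text
t: 47.8
eef_pos: [0.677, 0.1253, 0.2466]
ee_rot: [-3.141, -0.004, -1.639]
force: [4.7, -0.3, -0.8]
width: 0.0215
t 47.8 p [0.677  0.1253 0.2466] r [-3.141 -0.004 -1.639] F [ 4.7 -0.3 -0.8] w 0.0215 q [ 0.47  0.37  0.07  0.   -1.28 -0.54]
gate 0.02901578329375276 0.19892950123745015
```

```bash
python3 -m crank '[[0,[0.5,0,0],[0,0,0.02]],[0,[0.2,0,0],[0,0,0]],[0,[0,0,0],[0,0,0]]]'
python3 -c "from h import *;gate()"
python3 -m crank '[[60,[0,0,0],[0,0,0]],[70,[0,0,0],[0,0,0]],[70,[0,0,0],[0,0,0]],[70,[0,0,-3],[0,0,0]],[70,[0,0,-5],[0,0,0]],[70,[0,0,-5],[0,0,0]],[70,[3,4,0],[0,0,0]],[70,[3,4,0],[0,0,0]],[70,[3,4,0],[0,0,0]],[70,[3,4,0],[0,0,0]],[70,[3,4,0],[0,0,0]],[70,[0,0,0],[0,0,0]]]'
python3 - <<'E'
from h import *
s=st();c,q=np.cos(SY),np.sin(SY)
for n in('scene','top'):
    p,d=optics.grab_frame(n);save(n+'12.png',p)
    for r in outline_of(n,'offcut1')[:4]:
        P=pts(n,d,r['region'],s)-np.r_[S0,0]
        L=np.stack([c*P[:,0]+q*P[:,1],-q*P[:,0]+c*P[:,1]-.145,P[:,2]-.004],1)
        if len(L): print(n,round(r['conf'],2),np.round(np.percentile(L,3,axis=0),3),np.round(np.median(L,0),3),np.round(np.percentile(L,97,axis=0),3))
    Q=pts(n,d,d>0,s);m=(Q[:,2]>.25)&(Q[:,2]<.285)&(abs(Q[:,0]-.675)<.04)&(abs(Q[:,1]-.12)<.035)
    if m.sum(): print(n,'grip',m.sum(),Q[m].min(0),Q[m].max(0))
    b=stw((0,-.145,.27));m=(Q[:,2]>.262)&(Q[:,2]<.29)&(abs(Q[:,0]-b[0])<.06)&(abs(Q[:,1]-b[1])<.04)
    if m.sum(): print(n,'bar',m.sum(),np.median(Q[m],0))
E
```

```text
t: 48.1
eef_pos: [0.6764, 0.1185, 0.2466]
ee_rot: [-3.141, -0.003, -1.66]
force: [5.2, 1.1, -0.9]
width: 0.0219
t 48.1 p [0.6764 0.1185 0.2466] r [-3.141e+00 -3.000e-03 -1.660e+00] F [ 5.2  1.1 -0.9] w 0.0219 q [ 0.46  0.37  0.07  0.   -1.27 -0.55]
gate -0.005354234670940386 0.19895420066279318
t: 49.3
eef_pos: [0.4589, -0.0154, 0.3792]
ee_rot: [-3.139, -0.002, -1.662]
force: [1.3, 0.3, 0.3]
width: 0.0613
t 49.3 p [ 0.4589 -0.0154  0.3792] r [-3.139e+00 -2.000e-03 -1.662e+00] F [1.3 0.3 0.3] w 0.0613 q [ 0.4  -0.08 -0.17  0.   -1.48 -0.49]
scene 0.85 [-0.041 -0.026 -0.001] [-0.004  0.004  0.022] [0.049 0.027 0.039]
scene 0.8 [ 0.016 -0.065  0.022] [ 0.055 -0.019  0.036] [0.089 0.015 0.048]
scene 0.73 [0.016 0.017 0.012] [0.046 0.067 0.038] [0.073 0.104 0.056]
scene grip 159 [0.66839488 0.11157323 0.25067602] [0.68869893 0.13340126 0.27899484]
scene bar 367 [ 0.57331322 -0.08305503  0.27497809]
top 0.81 [0.011 0.01  0.   ] [0.037 0.052 0.04 ] [0.069 0.102 0.058]
top 0.73 [ 0.018 -0.042  0.026] [ 0.06  -0.012  0.04 ] [0.084 0.009 0.049]
top 0.54 [ 0.011 -0.008  0.008] [0.032 0.001 0.024] [0.047 0.02  0.029]
top grip 101 [0.665415   0.10879651 0.25005045] [0.68584259 0.13014347 0.27967588]
top bar 469 [ 0.57044299 -0.09031841  0.27701749]
```

View pics/scene12.png

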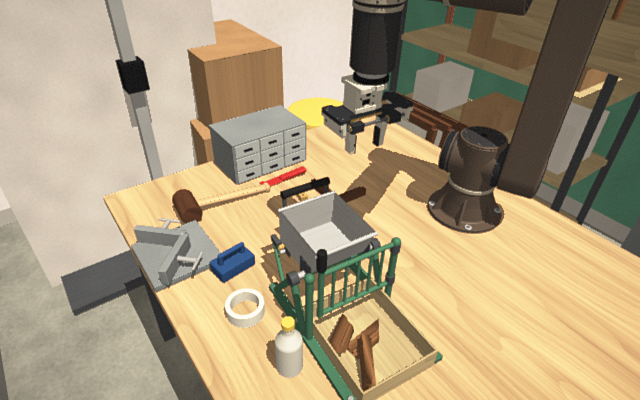

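The scene view shows the gate shut with its grip at (321,262), the skip upright and empty, three offcuts in the tray at (357,345), and the robot clear.

```bash
python3 -c "from h import *;arm.job_done();st()"
```

```text
the job is handed in; nothing more can be done
the job is handed in; nothing more can be done
```

I cleared the bench of offcuts and handed the job in at about 49 s of robot time; no verdict was reported. Three offcuts were present, and all three now lie in the tray. One had been knocked aside before I picked it up, and I found it again.

I swung the gate to about 1.59 rad and loaded the skip. Holding the bar, I tipped the skip to about 2.04 rad and brought it back the same way until it was pressed home.

One offcut landed leaning over the tray wall, in the gate's path, so I hooked it back in with a finger before shutting the gate.

Last checks, from the cameras:
- **Offcuts:** all three lie inside the tray walls, and no part is more than about 60 mm above its floor.
- **Skip:** upright and empty. Its bar is where it was at the start, to about 1 mm.
- **Gate:** shut at about 0.00 rad.
- **Bystanders:** they look untouched in the picture, but I did not measure them again.

No check failed. The network missed an offcut now and then and had a few stray low-confidence hits. I settled those by depth and by eye.

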